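# Square a tube block into the corner of a register plate

## Task

Draw the lifting key up out of the tube block, hang it by its ring eye on the peg of the key stand and let go of it. Then bring the tube block into the corner of the register plate so that it stands flat on the plate and flush against both stop rails, and keep pressing it against both at once with a light push of about 10 N on each: do not let go, the program finishes while holding it there. Leave the beaker, timer and vial where they are.

Things in the scene. Friction and masses are not known exactly. Their poses are not given: they have to be found in the camera images.
- register_plate: Fixed smooth aluminium plate, 170 mm along x, 180 mm along y, 10 mm thick; origin at the centre of its underside, upper face at z = 10 mm. Two steel stop rails, 18 mm high (tops at z = 28 mm), meet in its far left corner: far stop's inner face at x = +62 mm, left stop's at y = +67 mm. The block is home with its origin at x = 34, y = 21 mm here, axes parallel. Yaw within 0.25 rad.
- tube_block: Loose smooth aluminium block, 56 mm along x, 92 mm along y, 55 mm high, 0.3 to 0.6 kg; 8 small wells and a central hole (11 mm across, 42 mm deep) in its top. Origin at the centre of its underside. Stands on the plate 10 to 80 mm short of the stops, turned up to 0.4 rad against it; its long side goes to the far stop. Grip it from above across its 56 mm, above the rails.
- lifting_key: Loose steel key, 60 g, upright in the block's hole; origin at its foot. Upwards along z: shank 8 mm across, 34 mm long; collar 21 mm across to 42 mm, rests on the block; neck; ring eye centred at 86 mm (hole 21 mm, bar 7 mm thick, 35 mm outside, hole's axis along x); black grip tab from 101 to 145 mm, 20 mm along y, 8 mm along x. Its foot is 31 mm over the worktop. Hangs upright from its eye.
- key_eye (a point): Centre of the hole of the key's ring eye (86 mm over the key's foot); its x is the axis of the hole.
- key_stand: Fixed stand, left or right of the plate: round foot 92 mm across, 12 mm high, column 14 mm across, 156 mm high; from its top a round peg, 8 mm across, sticks out along the stand's -x (towards the robot), slightly upturned, free at its end. Origin at the centre of the foot's underside. Hung, the eye's centre is about 7 mm below the peg's axis.
- peg_tip (a point): Free end of the peg's axis: at x = -62 mm, y = 0, z = 158 mm of the stand.
- peg_root (a point): Where the peg's axis meets the column's: at x = 0, y = 0, z = 150 mm of the stand.
- far_stop: The far stop rail, fixed on the plate: 14 mm along x, 150 mm along y, 18 mm high; origin at the centre of its underside, axes as the plate's. Its inner (-x) face, 7 mm from the origin, takes the block's long side.
- left_stop: The left stop rail, fixed on the plate: 140 mm along x, 14 mm along y, 18 mm high; origin at the centre of its underside, axes as the plate's. Its inner (-y) face, 7 mm from the origin, takes the block's short side.
- beaker: Bystander: empty glass beaker, 64 mm across, 82 mm high, on the other side of the plate from the stand; origin at the centre of its underside.
- timer: Bystander: flat white bench timer, 58x58x18 mm; origin at the centre of its underside.
- vial: Bystander: amber glass vial with black cap, 22 mm across, 70 mm high, behind the plate; origin at the centre of its underside.
There are look-alikes about, which are no part of the job. Leave any purple look-alike of the tube_block alone.

How it is judged:
On the way:
1. the key hangs by its eye on the stand's peg, let go (x of key_eye in the frame of key_stand between -0.062 and -0.008 m and y of key_eye in the frame of key_stand between -0.009 and 0.009 m and z of key_eye in the frame of key_stand between 0.136 and 0.16 m and contact force between lifting_key and key_stand above 0.15 N and contact force between each of the arm, the fingers and lifting_key below 0.05 N), for 0.3 s.
At the end, for the whole second after the job is handed in: The key hangs at rest by its eye on the peg, touched by nothing else. The block lies flat on the plate within 2.5 mm of home in the corner and 0.035 rad of square, at rest, the fingers still pushing it so that it bears on each stop with 1.5 to 40 N (all of step 1 and linear speed of lifting_key below 0.05 m/s and x of tube_block in the frame of register_plate between 0.0315 and 0.0365 m and y of tube_block in the frame of register_plate between 0.0185 and 0.0235 m and z of tube_block in the frame of register_plate between 0.007 and 0.0125 m and angle between the x axis of tube_block and the x axis of register_plate, either way round below 0.035 rad and angle between tube_block's own z axis and vertical below 0.04 rad and contact force between far_stop and tube_block between 1.5 and 40 N and contact force between left_stop and tube_block between 1.5 and 40 N and contact force between the fingers and tube_block above 1.5 N and linear speed of tube_block below 0.02 m/s); the arm keeps its last pose, push and grip.
It fails at once if a bystander (beaker, timer, vial) is moved by more than 20 mm (distance of any of beaker, timer, vial from where it was at the start of the episode above 0.02 m).
It also fails if it takes over 72 s, if anything falls off the work surface, if the arm or the gripper's body presses on something with over 40 N, if the wrist force passes 120 N, or if a joint passes its speed limit or range.

## Robot

A 6-joint arm with a two-finger parallel gripper is mounted at the origin on a cart in front of the work surface, level with it; the furniture and walls round the work are solid. World frame = base frame: x ahead of the robot, y to its left, z up, the work surface at z = 0. Lengths are in m, angles in rad, forces in N, time in s.
With the tool pointing down it reaches from about 0.375 to 0.975 m from the base axis. Payload 3.8 kg.
Tool frame: the origin (TCP) lies on the centre line of the jaws, within the pads' length; the fingertips stand bot.finger_overhang ahead of it and the grasp point (between the pads) lies 6 mm ahead of it (bot.finger_overhang is the distance from the TCP to the fingertips, in m); z points along the fingers, x is the direction in which the jaws open and shut, and the axes are right-handed (so a half turn about z gives the same grasp; the last joint's range is limited). The gripper opens to 85 mm and grips with 20 to 120 N. Pads are 22 mm wide; open, the fingers measure 114 mm over their backs; the gripper's body (76 mm by 85 mm) begins 54 mm behind the grasp point. The pads swing forward as they close: fully open they stand 13 mm farther back than shut.
Start: joints at [-1.356, 0.264, 1.604, -0, 1.274, -0.037], TCP at [0.168, -0.654, 0.256] pointing down, gripper open.
Joint ranges: [-2.63, 2.63], [-0.94, 2.18], [0.31, 2.57], [-1.31, 4.45], [0, 2.66], [-2.55, 2.55]. Speed limits (rad/s): [2.57, 2.57, 3.14, 3.14, 3.14, 3.14].

## Interface

Orientations are given as a unit quaternion [x, y, z, w].
In Python, from workcell import status, cams, bot, finder gives the robot as it stands.
- The arm moves only by the tool jog_arm, never from a script. Its argument "moves" is one flat list of numbers, 5 for each row, row after row: the opening in per cent of the stroke, from 0 (shut) to 100 (fully open), then the shift along the tool's x, y, z in cm, then the turn about the tool's z in rad. A call has 1 to 5 rows; each row shifts and turns the pose as measured when the row begins, along the tool's axes as they then stand; what a row does not reach is not made up. A row lasts 1/8 s, in which the tool goes at most 62.5 mm and 10.7 degrees, less where a joint would pass 70% of its speed; a pose out of reach is approached as far as the arm can. A call with a gripper value outside its range is refused whole. The fingers move at their own pace and stop on an object; the grip force is fixed at half the most. Time passes only in rows, so rows that do not move let the fingers close. It gives the time, the measured TCP pose, the force and the opening at its end, in the units of the state.
- status.sense(): the state, without advancing time (a new reading comes with each control period).
- cams.camera(name): name is "side" or "top"; returns (picture, depth): 384x512x3 uint8, red, green, blue; 384x512 float32, m along the optical axis (not along the pixel's ray), 0 where there is no reading.
- cams.camera_info(name): a dict with "fx", "fy", "cx", "cy" (pixels), "world_to_cam" (4x4, takes a point from world to camera coordinates). Camera axes: x right, y down, z forward; pixel columns grow to the right and rows downward; lengths in m; the calibration is good to about 2 mm. A picture is of the moment at which its call begins. camera_info takes no time and is no camera call.
- bot.hand_in(): hands the job in, once; it reports no verdict.
Trained networks look in the newest picture that a camera, given by its name, has taken for a name from the list of things; names that differ only in an ending like _2 or _b are one class to them, and where a whole thing is asked for, a point or a joint stands for the part that bears it (a point fixed in the world has none). Each returns a list of dicts, best first, with "score" (0 to 1); they miss things now and then, are a little off and sometimes report something else, mostly with a low value. They report only what shows in the picture. A call takes as long as a camera call. They do not tell look-alikes from the thing itself.
- finder.search_frame(camera, thing): "bbox" ([left, top, right, bottom] in pixels, round what is visible of it).
- finder.outline_of(camera, thing): "mask" (384x512 bool, what is visible of it) and "bbox" ([left, top, right, bottom] in pixels, round what is visible of it).
- finder.place_of(camera, thing): "point" ([row, column] in pixels: a listed point, or the origin of a listed thing).
The state is a dict: "t": time; "joint_positions": joint angles; "qd": joint speeds; "joint_torque": joint torques, N m; "eef_pos": TCP position; "tool_rot": TCP orientation; "force": force on the tool from outside, world axes, zero at the start; "wrist_torque": the same for the moment, N m; "finger_gap": finger opening in m.
Only numpy, scipy, OpenCV 4.12 (cv2) and the standard library are available. Lean on these libraries where they do the work, as an engineer would, in place of code of your own. Each camera call takes 0.05 s, during which the arm holds its last target.

## Working session

There is one attempt and no reset: what is moved stays moved. The work goes in short steps, Python scripts to look and compute and a tool call to move; the robot and the scene stay as the last step left them, time stands still between calls to the robot, and variables do not carry over. Pictures are saved under pics/ and viewed, and the job is handed in when it is done.

Besides the shell and the picture viewer there is one more tool, called after "Emit:" by a JSON object that holds its "fn" and its "kwargs", one argument or row to a line. jog_arm: Moves the arm, as the interface text tells. Its arguments: {"type":"object","properties":{"moves":{"type":"array","items":{"type":"number"}}},"required":["moves"]}

```bash
ls -la; mkdir -p pics; python3 - <<'E'
from workcell import status,cams,bot,finder
import cv2
s=status.sense();print({k:s[k] for k in('t','eef_pos','tool_rot','force','finger_gap')},bot.finger_overhang)
for n in('side','top'):
    p,d=cams.camera(n);cv2.imwrite(f'pics/{n}0.png',cv2.cvtColor(p,cv2.COLOR_RGB2BGR))
    print(n,cams.camera_info(n))
E
```

```text
total 12
drwxr-xr-x  3 agent agent 4096 Dec  6 07:38 .
drwxr-xr-x 23 root  root  4096 Dec  6 07:38 ..
drwxr-xr-x  2 agent agent 4096 Dec  6 07:38 pics
{'t': 0.0, 'eef_pos': array([ 0.16800402, -0.65303208,  0.25494137]), 'tool_rot': array([ 7.90289339e-01, -6.12732778e-01, -8.74253356e-04, -7.33826094e-04]), 'force': array([-0.34847751, -0.01608281,  0.31912393]), 'finger_gap': 0.08570970703804795} 0.025
side {'fx': 446.120464468324, 'fy': 446.120464468324, 'cx': 255.38624724420583, 'cy': 196.43255162314662, 'world_to_cam': array([[-0.88775365, -0.46007812, -0.01488553,  0.479838  ],
       [-0.16221452,  0.34294022, -0.92524508,  0.21460209],
       [ 0.43078986, -0.81897505, -0.37907778,  1.33156733],
       [ 0.        ,  0.        ,  0.        ,  1.        ]])}
top {'fx': 444.8092944365606, 'fy': 444.8092944365606, 'cx': 257.8670321024959, 'cy': 190.40873200597838, 'world_to_cam': array([[ 0.02854663, -0.99957448, -0.00599516, -0.01780288],
       [-0.99491332, -0.02783285, -0.09681327,  0.55498359],
       [ 0.09660522,  0.00872836, -0.99528451,  1.51599541],
       [ 0.        ,  0.        ,  0.        ,  1.        ]])}
```

View pics/side0.png

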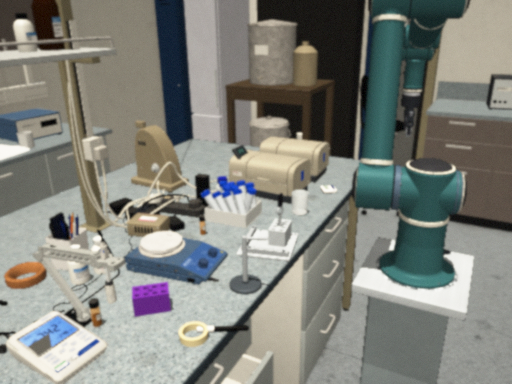

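View pics/top0.png

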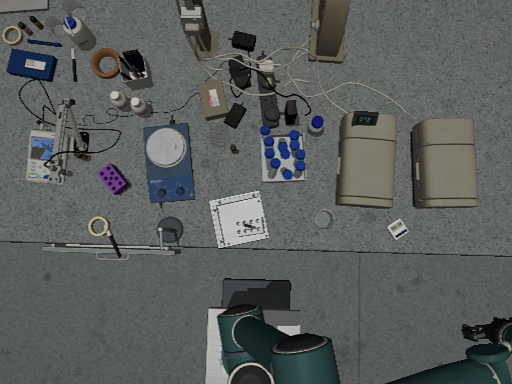

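The side view shows the white plate near (275,243) with block and key at (280,225), the stand at (245,265), the beaker at (300,203), and a purple look-alike at (151,298). In the top view the plate is at (240,220), block and key at (247,227), stand at (170,230), beaker at (323,219), timer at (398,229) and vial at (234,149). The purple look-alike there is at (112,179).

```bash
cat > h.py <<'E'
import numpy as np,cv2
from workcell import status,cams,bot,finder
def ray(n,u,v):
    c=cams.camera_info(n);W=np.array(c['world_to_cam']);R,t=W[:3,:3],W[:3,3]
    return -R.T@t, R.T@np.array([(u-c['cx'])/c['fx'],(v-c['cy'])/c['fy'],1.])
def atz(n,u,v,z):
    o,d=ray(n,u,v);return o+d*(z-o[2])/d[2]
def deproj(n,d):
    c=cams.camera_info(n);W=np.array(c['world_to_cam']);R,t=W[:3,:3],W[:3,3]
    v,u=np.indices(d.shape);P=np.stack([(u-c['cx'])/c['fx']*d,(v-c['cy'])/c['fy']*d,d],-1)
    return (P-t)@R
def proj(n,p):
    c=cams.camera_info(n);W=np.array(c['world_to_cam']);q=W[:3,:3]@np.asarray(p)+W[:3,3]
    return np.array([c['fx']*q[0]/q[2]+c['cx'],c['fy']*q[1]/q[2]+c['cy']])
def tri(a,b):
    A=[];B=[]
    for n,u,v in(a,b):
        o,d=ray(n,u,v);d=d/np.linalg.norm(d);M=np.eye(3)-np.outer(d,d);A.append(M);B.append(M@o)
    p=np.linalg.lstsq(np.vstack(A),np.hstack(B),rcond=None)[0]
    return p,[proj(n,p)-np.array([u,v]) for n,u,v in(a,b)]
def crop(n,x0,y0,x1,y1,k,name,pic=None):
    p=cams.camera(n)[0] if pic is None else pic
    cv2.imwrite('pics/'+name,cv2.cvtColor(cv2.resize(p[y0:y1,x0:x1],None,fx=k,fy=k,interpolation=cv2.INTER_CUBIC),cv2.COLOR_RGB2BGR))
E
python3 - <<'E'
from h import *
np.set_printoptions(precision=4,suppress=True)
for n,b in(('side',(225,185,310,300)),('top',(150,180,280,255))):
    p,d=cams.camera(n);np.save(n+'_d0.npy',d);cv2.imwrite(n+'_p0.png',p)
    crop(n,*b,5 if n=='side' else 6,n+'0c.png',p)
    for th in('key_eye','peg_tip','peg_root','tube_block','register_plate','lifting_key','key_stand','far_stop','left_stop'):
        r=finder.place_of(n,th)
        print(n,th,[(np.round(x['point'],1),round(x['score'],2)) for x in r[:3]])
print(status.sense()['t'])
E
```

```text
side key_eye [(array([207.4, 280.1]), 0.44)]
side peg_tip [(array([242.3, 265.5]), 0.6)]
side peg_root [(array([239.7, 239.8]), 0.64), (array([231.8, 279.2]), 0.3)]
side tube_block [(array([307.5, 152.9]), 0.78), (array([237.9, 279.6]), 0.67), (array([190.9, 327.1]), 0.51)]
side register_plate [(array([248.4, 269.5]), 0.72)]
side lifting_key [(array([232.6, 278.2]), 0.54)]
side key_stand [(array([283.5, 245.8]), 0.92)]
side far_stop [(array([238.3, 249.1]), 0.63)]
side left_stop [(array([255.4, 269.3]), 0.86), (array([190.1, 326.1]), 0.57)]
top key_eye [(array([225.6, 245.8]), 0.58)]
top peg_tip [(array([248.5, 160.4]), 0.95)]
top peg_root [(array([225. , 159.1]), 0.69), (array([227.8, 247.7]), 0.35)]
top tube_block [(array([224. , 249.2]), 0.85), (array([178.1, 114. ]), 0.58)]
top register_plate [(array([220.7, 239.8]), 0.79)]
top lifting_key [(array([226.5, 246.9]), 0.53)]
top key_stand [(array([227.3, 170.7]), 0.9)]
top far_stop [(array([200.7, 235.9]), 0.62), (array([224.6, 215.5]), 0.61)]
top left_stop [(array([226.1, 216.9]), 0.55)]
1.1
```

```bash
ls pics
```

```text
side0.png
side0c.png
top0.png
top0c.png
```

View pics/side0c.png

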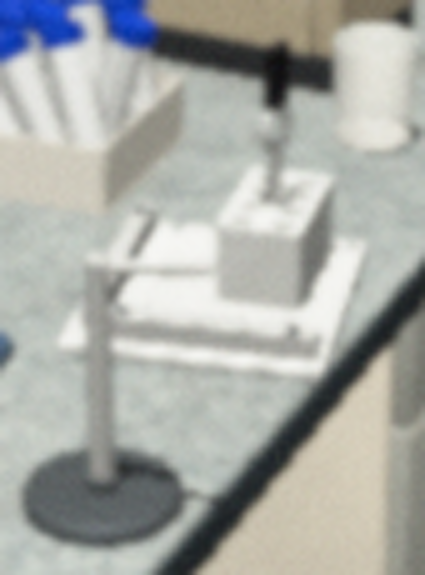

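View pics/top0c.png

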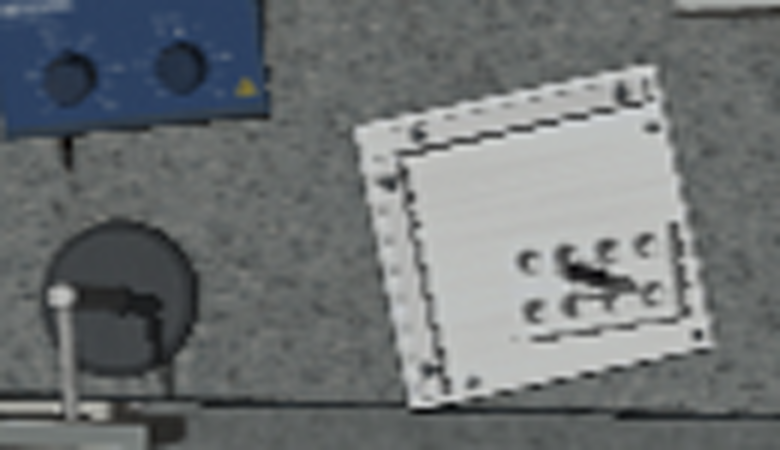

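The side crop shows the key (black tab at 280,195–205) standing in the grey block, with the stand's peg running from the column top at (243,237) towards the robot to about (268,239). The top crop confirms the block at (249,226) on the plate, and the peg from (160,229) to (161,249). Candidates for the block: (249,226) top and purple (112,179). I choose the grey one on the plate, since it holds the key and the other is the purple look-alike. A beaded stop rail runs along the left and far edges.

```bash
python3 - <<'E'
from h import *
np.set_printoptions(precision=4,suppress=True)
D=[cams.camera('top')[1] for _ in range(4)];d=np.median(D,0)
Ds=[cams.camera('side')[1] for _ in range(4)];ds=np.median(Ds,0)
P=deproj('top',d);Q=deproj('side',ds)
pts=np.array([(355,127),(655,66),(713,347),(412,408)])/6+[150,180]-0.5+0.5/6
C=np.array([atz('top',u,v,.01) for u,v in pts]);print('plate corners',C,'ctr',C.mean(0))
for i in range(4):
    e=C[(i+1)%4]-C[i];print(np.linalg.norm(e),np.degrees(np.arctan2(e[1],e[0])))
w=np.array([(527,262),(568,255),(607,250),(645,245),(535,310),(572,306),(612,300),(652,293)])/6+[150,180]-.45
Wl=np.array([atz('top',u,v,.065) for u,v in w]);print('wells',Wl,'mean',Wl.mean(0))
for nm,X in(('top',P),('side',Q)):
    m=(abs(X[...,0]-.35)<.35)&(abs(X[...,1]-.05)<.35)
    for lo,hi,l in((.055,.075,'blocktop'),(.08,.2,'key/stand')):
        mm=m&(X[...,2]>lo)&(X[...,2]<hi)
        n,lab,st,ce=cv2.connectedComponentsWithStats(mm.astype(np.uint8))
        for i in range(1,n):
            if st[i,4]>4:
                pp=X[lab==i];print(nm,l,st[i],pp.min(0),pp.max(0),pp.mean(0))
for nm,u in(('plate',(239.8,220.7)),):
    print(atz('top',*u,.0))
print('stand',atz('top',170.7,227.3,0),atz('side',245.8,283.5,0))
print('tip',tri(('top',160.4,248.5),('side',265.5,242.3)))
print('root',tri(('top',159.1,225.),('side',239.8,239.7)))
print('eye',tri(('top',245.8,225.6),('side',280.1,207.4)))
E
```

```text
plate corners [[ 0.5157  0.1689  0.01  ]
 [ 0.5564 -0.0051  0.01  ]
 [ 0.3941 -0.0432  0.01  ]
 [ 0.3541  0.1296  0.01  ]] ctr [0.4551 0.0625 0.01  ]
0.17865983242392536 -76.85078451693165
0.16672195355325042 -166.7664567667744
0.1773956088662197 103.02972264241016
0.16635866000268268 13.669280074498811
wells [[ 0.439   0.0632  0.065 ]
 [ 0.4435  0.0403  0.065 ]
 [ 0.4469  0.0186  0.065 ]
 [ 0.4503 -0.0026  0.065 ]
 [ 0.4123  0.0578  0.065 ]
 [ 0.4151  0.0372  0.065 ]
 [ 0.4191  0.015   0.065 ]
 [ 0.4237 -0.0073  0.065 ]] mean [0.4312 0.0278 0.065 ]
top blocktop [ 144  145   48   40 1034] [0.5642 0.2269 0.055 ] [0.6997 0.3928 0.075 ] [0.6196 0.3056 0.0602]
top blocktop [230 147   6   4  21] [0.6877 0.0797 0.0556] [0.6979 0.0969 0.074 ] [0.693  0.0885 0.0671]
top blocktop [339 150   1   6   6] [ 0.6789 -0.275   0.065 ] [ 0.697  -0.2738  0.073 ] [ 0.6882 -0.2743  0.0695]
top blocktop [291 152   4   3   6] [ 0.6812 -0.1214  0.0555] [ 0.6866 -0.1117  0.0734] [ 0.6834 -0.1167  0.0655]
top blocktop [294 159   2   5   7] [ 0.648  -0.1257  0.0552] [ 0.6609 -0.1217  0.0746] [ 0.6536 -0.1233  
[... 4259 characters left out ...]
0.2   ] [0.0303 0.0544 0.1403]
side key/stand [385 210   5   1   5] [0.0876 0.0519 0.1936] [0.0981 0.0572 0.1959] [0.0926 0.0544 0.1947]
side key/stand [147 232  36  21 424] [0.6314 0.2528 0.08  ] [0.6999 0.3781 0.0888] [0.6684 0.322  0.0853]
side key/stand [242 235  26  27 194] [0.3513 0.292  0.0802] [0.4214 0.312  0.1616] [0.4025 0.3048 0.1319]
[0.4494 0.0584 0.    ]
stand [0.4195 0.2998 0.    ] [0.4184 0.295  0.    ]
tip (array([0.3516, 0.2993, 0.15  ]), [array([-0.1213, -0.2929]), array([0.3771, 0.0227])])
root (array([0.4251, 0.3082, 0.145 ]), [array([-0.0939, -0.1994]), array([0.258 , 0.0242])])
eye (array([0.431 , 0.0326, 0.1302]), [array([-0.0462, -0.1156]), array([0.1236, 0.0049])])
```

```bash
python3 - <<'E'
from h import *
np.set_printoptions(precision=4,suppress=True)
pt,_=cams.camera('top');D=[cams.camera('top')[1] for _ in range(3)];d=np.median(D,0)
Ds=[cams.camera('side')[1] for _ in range(3)];ds=np.median(Ds,0)
P=deproj('top',d);Q=deproj('side',ds)
sel=lambda X,x0,x1,y0,y1,z0,z1:X[(X[...,0]>x0)&(X[...,0]<x1)&(X[...,1]>y0)&(X[...,1]<y1)&(X[...,2]>z0)&(X[...,2]<z1)]
for nm,X in(('top',P),('side',Q)):
    k=sel(X,.40,.46,0,.06,.138,.185);print(nm,'tab',len(k),k.min(0),k.max(0),np.median(k,0))
    c=np.cov((k-k.mean(0))[:,:2].T);w,v=np.linalg.eigh(c);print('dir',v[:,1],np.degrees(np.arctan2(v[1,1],v[0,1])),np.sqrt(w))
    k=sel(X,.40,.46,0,.06,.1,.132);print('eye',len(k),k.min(0),k.max(0),np.median(k,0))
    c=np.cov((k-k.mean(0))[:,:2].T);w,v=np.linalg.eigh(c);print('dir',v[:,1],np.degrees(np.arctan2(v[1,1],v[0,1])),np.sqrt(w))
    k=sel(X,.33,.405,.27,.33,.13,.18);print(nm,'peg',len(k),k.min(0),k.max(0),np.median(k,0))
    l=cv2.fitLine(k.astype(np.float32),cv2.DIST_HUBER,0,.01,.01).ravel();print(l, 'yaw',np.degrees(np.arctan2(l[1],l[0])))
    k=sel(X,.40,.44,.27,.33,.03,.145);print('col',len(k),np.median(k,0),k.min(0),k.max(0))
for z,u in((.158,(160.4,248.5)),(.15,(159.1,225)),(.156,(150+61/6-.4,180+294/6-.4)),(0,(150+119/6-.4,180+297/6-.4)),(.012,(150+119/6-.4,180+297/6-.4))):print(atz('top',*u,z))
print(atz('top',150+68/6-.4,180+416/6-.4,.158))
crop('top',225,210,265,240,18,'key0.png',pt)
crop('top',150,215,190,255,14,'st0.png',pt)
crop('side',262,185,300,220,14,'key0s.png')
crop('side',225,225,280,295,8,'st0s.png')
E
```

```text
top tab 19 [0.4258 0.0184 0.1446] [0.435  0.037  0.1796] [0.4316 0.0274 0.1754]
dir [0.1389 0.9903] 82.01831669271539 [0.0025 0.0063]
eye 8 [0.4267 0.0126 0.1016] [0.4357 0.042  0.129 ] [0.4284 0.0174 0.123 ]
dir [0.192  0.9814] 78.93212598735118 [0.0023 0.0126]
top peg 49 [0.3494 0.291  0.1507] [0.4025 0.3053 0.164 ] [0.3743 0.298  0.1568]
[ 0.9752  0.1602 -0.1525  0.3755  0.298   0.1571] yaw 9.325717
col 31 [0.4122 0.2983 0.0942] [0.4057 0.296  0.0305] [0.4189 0.3048 0.1422]
side tab 60 [0.4288 0.0191 0.1383] [0.4387 0.0401 0.1773] [0.432  0.0329 0.1591]
dir [0.2815 0.9596] 73.64973737985487 [0.0021 0.0065]
eye 41 [0.4285 0.0111 0.1008] [0.4398 0.0445 0.1319] [0.4332 0.0336 0.1162]
dir [0.2024 0.9793] 78.32175715317067 [0.0018 0.011 ]
side peg 60 [0.3498 0.2912 0.1499] [0.4049 0.3056 0.1633] [0.3768 0.2994 0.1572]
[ 0.9767  0.164  -0.1383  0.3774  0.2994  0.1569] yaw 9.529096
col 185 [0.4125 0.3077 0.0882] [0.4078 0.2984 0.0301] [0.4221 0.3121 0.1447]
[0.351  0.2971 0.158 ]
[0.4244 0.3067 0.15  ]
[0.4131 0.3027 0.156 ]
[0.4131 0.304  0.    ]
[0.413  0.3015 0.012 ]
[0.3497 0.2954 0.158 ]
```

View pics/key0.png

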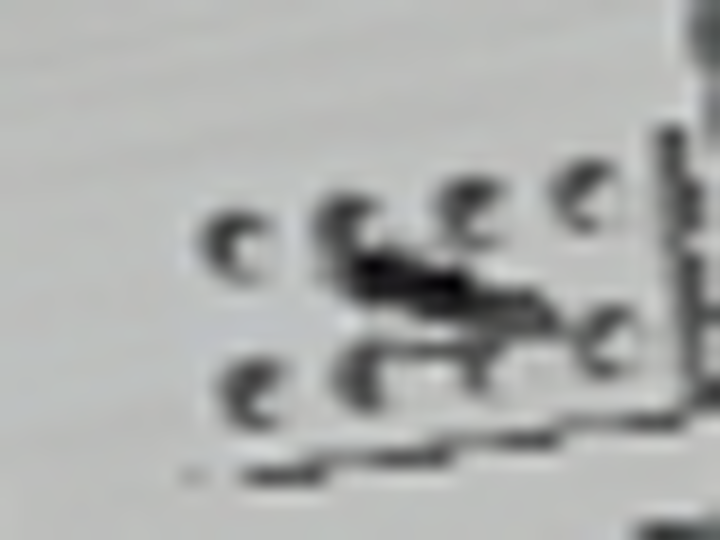

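View pics/st0.png

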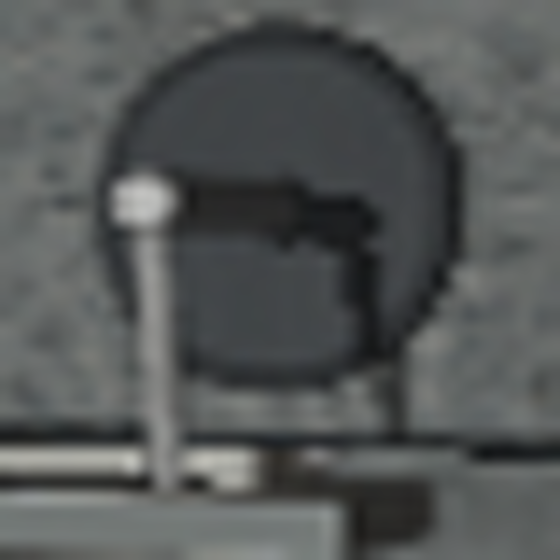

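View pics/key0s.png

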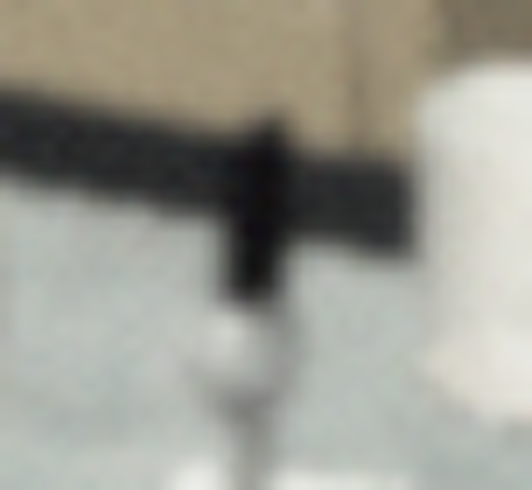

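View pics/st0s.png

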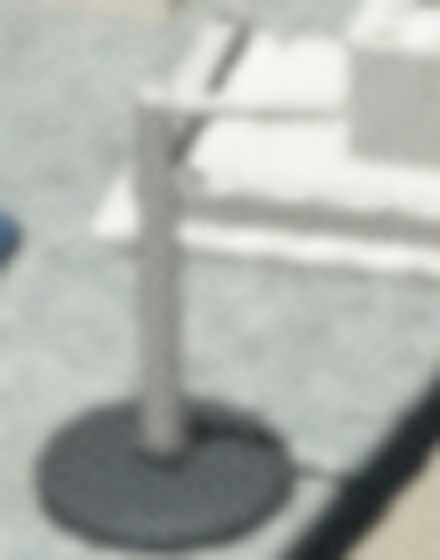

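```bash
cat > plan.py <<'E'
import sys
from h import *
# usage: plan.py open  x y z yaw nrows
def plan(op,goal,yaw,n):
    s=status.sense();p=np.array(s['eef_pos']);q=s['tool_rot']
    from scipy.spatial.transform import Rotation as Ro
    R=Ro.from_quat(q).as_matrix();y0=np.arctan2(R[1,0],R[0,0])
    dy=(yaw-y0+np.pi/2)%np.pi-np.pi/2 if abs(yaw-y0)>2 else yaw-y0
    print('now',p.round(4),'yaw',round(y0,3),'tilt',R[:,2].round(3),'F',np.round(s['force'],1),'gap',round(s['finger_gap'],4),'t',s['t'])
    out=[]
    for i in range(n):
        a=y0+dy*i/n;X=np.array([np.cos(a),np.sin(a),0]);Y=np.array([np.sin(a),-np.cos(a),0]);D=(np.array(goal)-p)/n
        out+= [op,round(D@X*100,2),round(D@Y*100,2),round(-D[2]*100,2),round(-dy/n,3)]
    print(out,'per row mm',np.linalg.norm(np.array(goal)-p)/n*1000)
if __name__=='__main__':
    a=list(map(float,sys.argv[1:]));plan(a[0],a[1:4],a[4],int(a[5]))
E
python3 plan.py 100 0.42 -0.33 0.26 -0.7 7
```

```text
now [ 0.1682 -0.6537  0.2563] yaw -1.319 tilt [-0. -0. -1.] F [ 0.   0.4 -0.6] gap 0.0857 t 1.95
[100.0, np.float64(-3.58), np.float64(-4.64), np.float64(-0.05), np.float64(-0.088), 100.0, np.float64(-3.16), np.float64(-4.93), np.float64(-0.05), np.float64(-0.088), 100.0, np.float64(-2.71), np.float64(-5.19), np.float64(-0.05), np.float64(-0.088), 100.0, np.float64(-2.24), np.float64(-5.41), np.float64(-0.05), np.float64(-0.088), 100.0, np.float64(-1.75), np.float64(-5.59), np.float64(-0.05), np.float64(-0.088), 100.0, np.float64(-1.25), np.float64(-5.72), np.float64(-0.05), np.float64(-0.088), 100.0, np.float64(-0.74), np.float64(-5.81), np.float64(-0.05), np.float64(-0.088)] per row mm 58.593950992688164
```

Emit:
{"fn": "jog_arm", "kwargs": {
  "moves": [100,-3.6,-4.6,-0.1,-0.09,100,-3.2,-4.9,-0.1,-0.09,100,-2.7,-5.2,-0.1,-0.09,100,-2.2,-5.4,0,-0.09,100,-1.8,-5.6,0,-0.09]
}}

```text
t: 2.58
eef_pos: [0.3479, -0.4186, 0.2591]
tool_rot: [0.908, -0.418, 0.001, 0.001]
force: [0.4, -0.3, -0.5]
finger_gap: 0.0857
```

```bash
python3 plan.py 100 0.431 0.028 0.26 -0.2 10
```

```text
now [ 0.3479 -0.4186  0.2591] yaw -0.863 tilt [ 0.002 -0.003 -1.   ] F [ 0.4 -0.3 -0.5] gap 0.0857 t 2.575
[100.0, np.float64(-2.85), np.float64(-3.54), np.float64(-0.01), np.float64(-0.066), 100.0, np.float64(-2.61), np.float64(-3.72), np.float64(-0.01), np.float64(-0.066), 100.0, np.float64(-2.36), np.float64(-3.88), np.float64(-0.01), np.float64(-0.066), 100.0, np.float64(-2.1), np.float64(-4.03), np.float64(-0.01), np.float64(-0.066), 100.0, np.float64(-1.83), np.float64(-4.16), np.float64(-0.01), np.float64(-0.066), 100.0, np.float64(-1.55), np.float64(-4.27), np.float64(-0.01), np.float64(-0.066), 100.0, np.float64(-1.26), np.float64(-4.36), np.float64(-0.01), np.float64(-0.066), 100.0, np.float64(-0.97), np.float64(-4.44), np.float64(-0.01), np.float64(-0.066), 100.0, np.float64(-0.67), np.float64(-4.49), np.float64(-0.01), np.float64(-0.066), 100.0, np.float64(-0.37), np.float64(-4.53), np.float64(-0.01), np.float64(-0.066)] per row mm 45.43037981849343
```

Emit:
{"fn": "jog_arm", "kwargs": {
  "moves": [100,-2.8,-3.6,0,-0.07,100,-2.6,-3.7,0,-0.07,100,-2.4,-3.9,0,-0.07,100,-2.1,-4.0,0,-0.07,100,-1.8,-4.2,0,-0.07]
}}

```text
t: 3.2
eef_pos: [0.39, -0.1868, 0.2599]
tool_rot: [0.969, -0.247, 0.003, 0.001]
force: [0.2, 1.0, -0.3]
finger_gap: 0.0855
```

```bash
sed -i 's/round(D@X\*100,2)/float(round(D@X*100,2))/;s/round(D@Y\*100,2)/float(round(D@Y*100,2))/;s/round(-D\[2\]\*100,2),round(-dy\/n,3)/float(round(-D[2]*100,2)),float(round(-dy\/n,3))/' plan.py; python3 plan.py 100 0.431 0.028 0.24 -0.2 5
```

```text
now [ 0.39   -0.1868  0.2599] yaw -0.499 tilt [ 0.006 -0.004 -1.   ] F [ 0.2  1.  -0.3] gap 0.0855 t 3.2
[100.0, -1.34, -4.16, 0.4, -0.06, 100.0, -1.08, -4.24, 0.4, -0.06, 100.0, -0.83, -4.29, 0.4, -0.06, 100.0, -0.57, -4.34, 0.4, -0.06, 100.0, -0.31, -4.36, 0.4, -0.06] per row mm 43.916030507254035
```

Emit:
{"fn": "jog_arm", "kwargs": {
  "moves": [100,-1.3,-4.2,0.4,-0.06,100,-1.1,-4.3,0.4,-0.06,100,-0.8,-4.3,0.4,-0.06,100,-0.5,-4.4,0.4,-0.06,70,-0.3,-4.4,0.4,-0.06]
}}

```text
t: 3.82
eef_pos: [0.4333, 0.0367, 0.2411]
tool_rot: [0.995, -0.094, 0.007, 0.002]
force: [0.9, -0.3, -0.5]
finger_gap: 0.0698
```

```bash
python3 plan.py 60 0.431 0.028 0.166 -0.2 4; python3 - <<'E'
from h import *
crop('side',200,120,340,260,5,'a1.png');crop('top',180,150,310,280,5,'a1t.png')
E
```

```text
now [0.4333 0.0367 0.2411] yaw -0.189 tilt [ 0.013 -0.006 -1.   ] F [ 0.9 -0.3 -0.5] gap 0.0698 t 3.825
[60.0, -0.02, 0.22, 1.88, 0.003, 60.0, -0.02, 0.22, 1.88, 0.003, 60.0, -0.02, 0.22, 1.88, 0.003, 60.0, -0.01, 0.22, 1.88, 0.003] per row mm 18.913127184750284
```

View pics/a1.png

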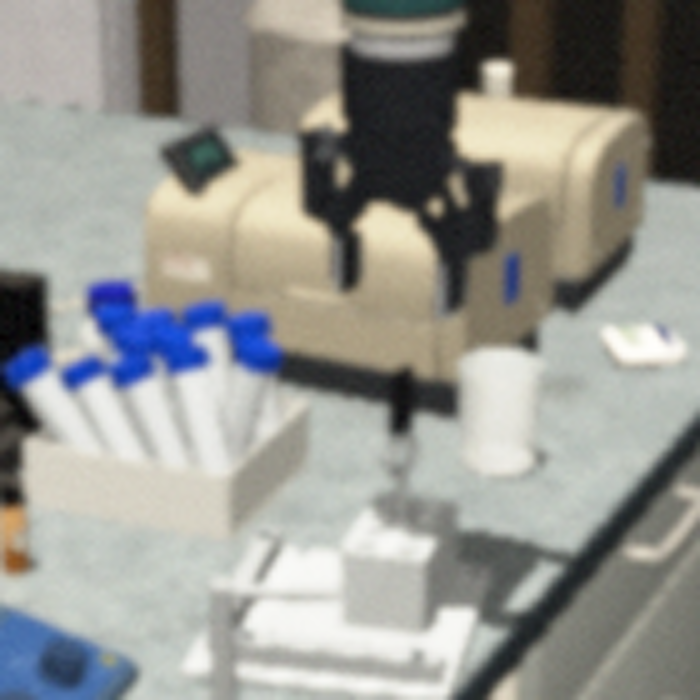

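View pics/a1t.png

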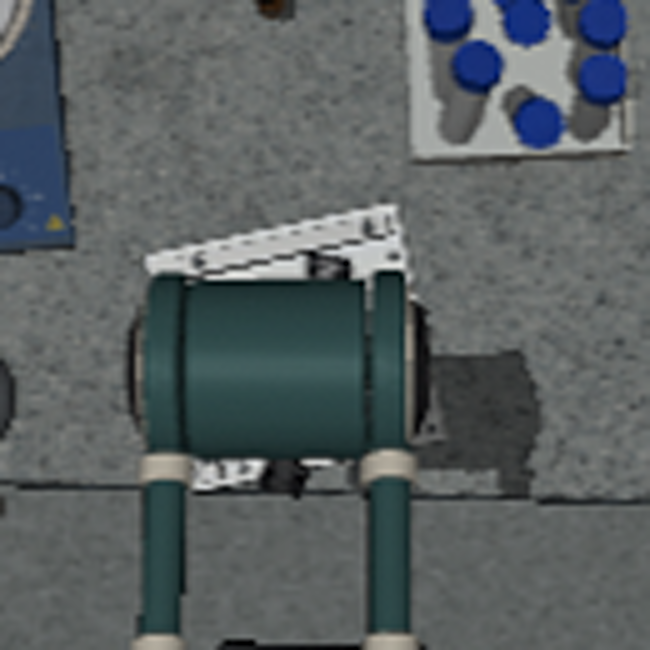

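The side crop shows the open fingers centred above the black key tab (side (280,200)), and the top view is blocked by the arm. I'll descend now.

Emit:
{"fn": "jog_arm", "kwargs": {
  "moves": [60,-0.1,0.4,1.9,0.01,60,-0.1,0.4,1.9,0,60,0,0,1.9,0,50,0,0,1.4,0,50,0,0,0.4,0]
}}

```text
t: 4.55
eef_pos: [0.4316, 0.0294, 0.1654]
tool_rot: [0.995, -0.098, 0.008, 0.002]
force: [0.0, -0.6, -0.5]
finger_gap: 0.0426
```

```bash
python3 plan.py 40 0.431 0.028 0.166 -0.2 1; python3 - <<'E'
from h import *
crop('side',240,150,320,230,9,'a2.png')
E
```

```text
now [0.4316 0.0294 0.1654] yaw -0.195 tilt [ 0.016 -0.006 -1.   ] F [ 0.  -0.6 -0.5] gap 0.0426 t 4.55
[40.0, -0.03, 0.15, -0.06, 0.005] per row mm 1.607451018711419
```

View pics/a2.png

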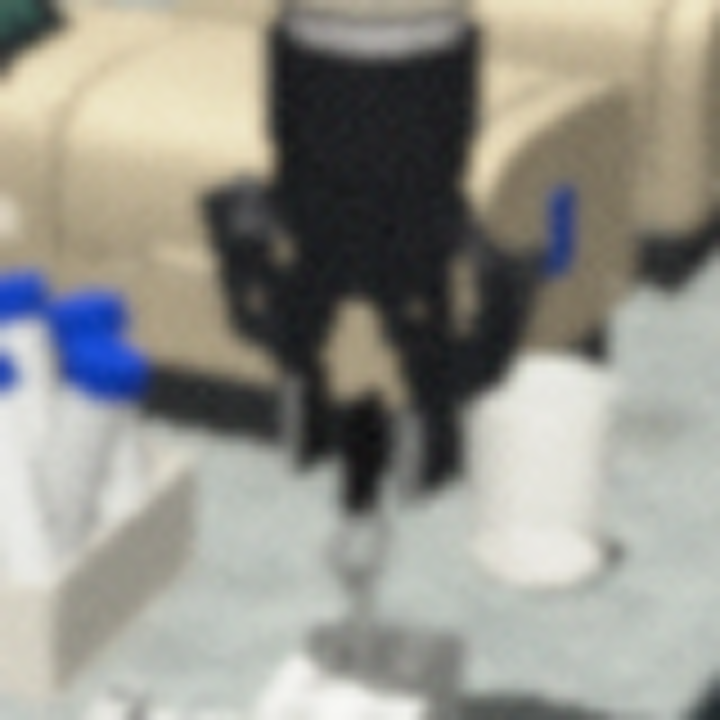

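The fingers straddle the tab, with its lower end just below the tips. Closing.

Emit:
{"fn": "jog_arm", "kwargs": {
  "moves": [0,0,0.1,0,0,0,0,0,0,0,0,0,0,0,0,0,0,0,0,0,0,0,0,0,0]
}}

```text
t: 5.22
eef_pos: [0.4329, 0.0282, 0.1674]
tool_rot: [0.995, -0.098, 0.01, 0.002]
force: [-0.3, 0.1, 0.7]
finger_gap: 0.0072
```

```bash
python3 plan.py 0 0.431 0.028 0.166 -0.2 1; python3 - <<'E'
from h import *
crop('side',240,150,320,230,9,'a3.png')
E
```

```text
now [0.4329 0.0282 0.1674] yaw -0.195 tilt [ 0.019 -0.006 -1.   ] F [-0.3  0.1  0.7] gap 0.0072 t 5.225
[0.0, -0.18, 0.06, 0.14, 0.005] per row mm 2.37406527356861
```

View pics/a3.png

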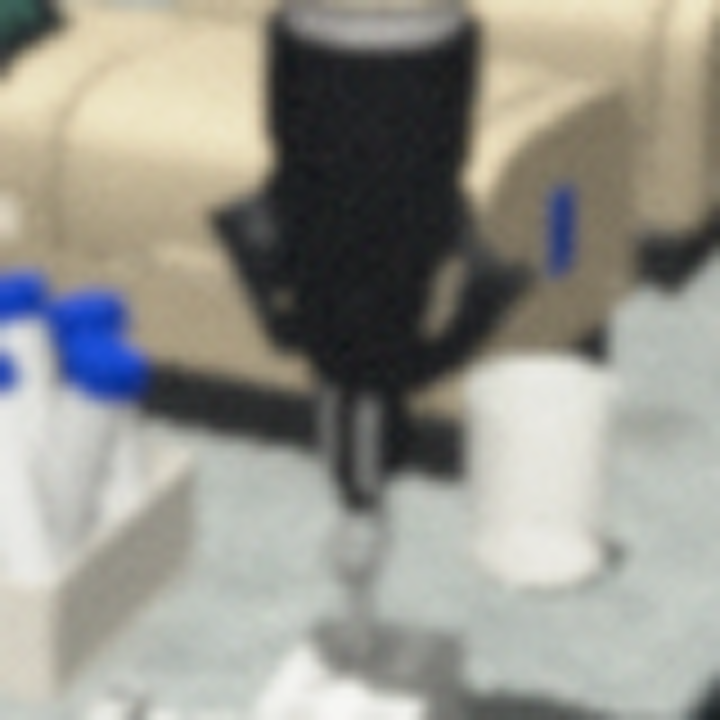

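The gap is 7.2 mm on the 8 mm tab, so the key is gripped. Lifting slowly out of the hole.

Emit:
{"fn": "jog_arm", "kwargs": {
  "moves": [0,0,0,-1.0,0,0,0,0,-1.2,0,0,0,0,-1.4,0,0,0,0,-1.2,0]
}}

```text
t: 5.78
eef_pos: [0.4317, 0.0286, 0.2184]
tool_rot: [0.995, -0.098, 0.01, 0.002]
force: [-0.3, -0.2, 0.3]
finger_gap: 0.0074
```

```bash
python3 plan.py 0 0.315 0.17 0.216 0.0 4; python3 - <<'E'
from h import *
crop('side',230,130,330,240,6,'a4.png')
E
```

```text
now [0.4317 0.0286 0.2184] yaw -0.195 tilt [ 0.019 -0.006 -1.   ] F [-0.3 -0.2  0.3] gap 0.0074 t 5.775
[0.0, -3.55, -2.9, 0.06, -0.049, 0.0, -3.4, -3.07, 0.06, -0.049, 0.0, -3.25, -3.23, 0.06, -0.049, 0.0, -3.09, -3.39, 0.06, -0.049] per row mm 45.839008007992824
```

View pics/a4.png

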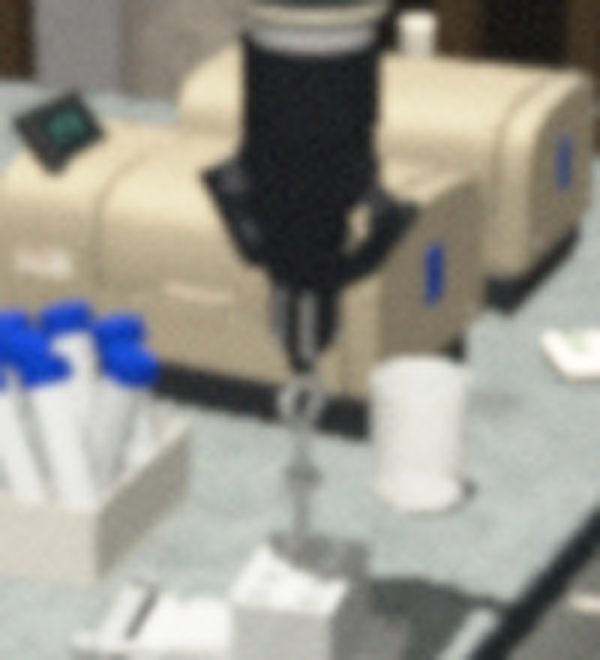

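The key is out: ring eye at about side (280,197), collar at (280,209), foot above the block top. Carrying it to a spot in front of the peg tip.

```bash
python3 plan.py 0 0.322 0.290 0.216 0.15 7
```

```text
now [0.4328 0.0286 0.2203] yaw -0.195 tilt [ 0.022 -0.006 -1.   ] F [-0.   0.1 -0.1] gap 0.0075 t 5.825
[0.0, -2.28, -3.36, 0.06, -0.049, 0.0, -2.11, -3.46, 0.06, -0.049, 0.0, -1.94, -3.56, 0.06, -0.049, 0.0, -1.76, -3.66, 0.06, -0.049, 0.0, -1.57, -3.74, 0.06, -0.049, 0.0, -1.39, -3.81, 0.06, -0.049, 0.0, -1.2, -3.87, 0.06, -0.049] per row mm 40.559517166227785
```

Emit:
{"fn": "jog_arm", "kwargs": {
  "moves": [0,-2.2,-3.4,0.1,-0.05,0,-2.1,-3.5,0.1,-0.05,0,-1.9,-3.6,0.1,-0.05,0,-1.8,-3.6,0.1,-0.05,0,-1.6,-3.7,0.1,-0.05]
}}

```text
t: 6.45
eef_pos: [0.3551, 0.2184, 0.2162]
tool_rot: [1.0, 0.028, 0.015, 0.002]
force: [0.0, -0.5, 0.2]
finger_gap: 0.0073
```

```bash
python3 plan.py 0 0.322 0.290 0.216 0.15 2
```

```text
now [0.3551 0.2184 0.2162] yaw 0.055 tilt [ 0.03  -0.004 -1.   ] F [ 0.  -0.5  0.2] gap 0.0073 t 6.45
[0.0, -1.46, -3.67, 0.01, -0.047, 0.0, -1.28, -3.73, 0.01, -0.047] per row mm 39.44169027109467
```

Emit:
{"fn": "jog_arm", "kwargs": {
  "moves": [0,-1.8,-3.6,0,-0.05,0,-1.5,-3.2,0,-0.05]
}}

```text
t: 6.7
eef_pos: [0.3157, 0.2862, 0.2157]
tool_rot: [0.997, 0.079, 0.015, 0.003]
force: [0.7, 0.6, -0.6]
finger_gap: 0.007
```

```bash
python3 plan.py 0 0.322 0.290 0.216 0.15 1; python3 - <<'E'
from h import *
np.set_printoptions(precision=4,suppress=True)
p,d=cams.camera('side');crop('side',215,160,305,300,5,'a5.png',p)
for t in('key_eye','peg_tip','peg_root','lifting_key'):
    print(t,[(np.round(x['point'],1),round(x['score'],2)) for x in finder.place_of('side',t)[:3]])
Q=deproj('side',d)
m=(Q[...,0]>.28)&(Q[...,0]<.36)&(Q[...,1]>.25)&(Q[...,1]<.33)
for a,b in((.175,.2),(.15,.175),(.13,.15),(.11,.13),(.07,.105)):
    k=Q[m&(Q[...,2]>a)&(Q[...,2]<b)]
    if len(k):print(a,len(k),np.median(k,0),k.min(0),k.max(0))
p,d=cams.camera('top');crop('top',120,200,220,280,6,'a5t.png',p)
E
```

```text
now [0.3157 0.2862 0.2157] yaw 0.159 tilt [ 0.031 -0.003 -1.   ] F [ 0.7  0.6 -0.6] gap 0.007 t 6.7
[0.0, 0.69, -0.27, -0.03, 0.009] per row mm 7.376952778642428
key_eye [(array([233.7, 276.7]), 0.48)]
peg_tip [(array([241.4, 266.5]), 0.64)]
peg_root [(array([242., 243.]), 0.97)]
lifting_key [(array([263.4, 278.4]), 0.74)]
0.175 49 [0.3153 0.2944 0.1928] [0.3009 0.2784 0.1755] [0.3326 0.3008 0.1999]
0.15 52 [0.3178 0.2952 0.1611] [0.3132 0.2706 0.151 ] [0.3598 0.3046 0.1748]
0.13 20 [0.3167 0.2886 0.1385] [0.3154 0.2856 0.1301] [0.3218 0.2935 0.1482]
0.11 40 [0.3171 0.2904 0.1212] [0.3099 0.2784 0.1104] [0.3288 0.2979 0.1293]
0.07 20 [0.3186 0.2874 0.0947] [0.3165 0.2826 0.0811] [0.3245 0.2904 0.1042]
```

View pics/a5.png

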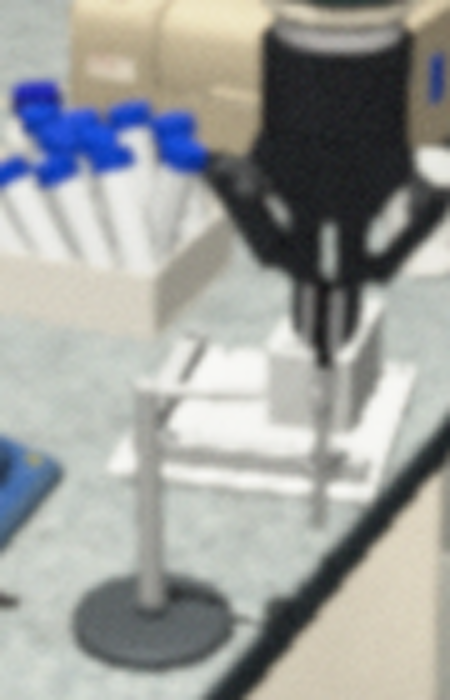

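View pics/a5t.png

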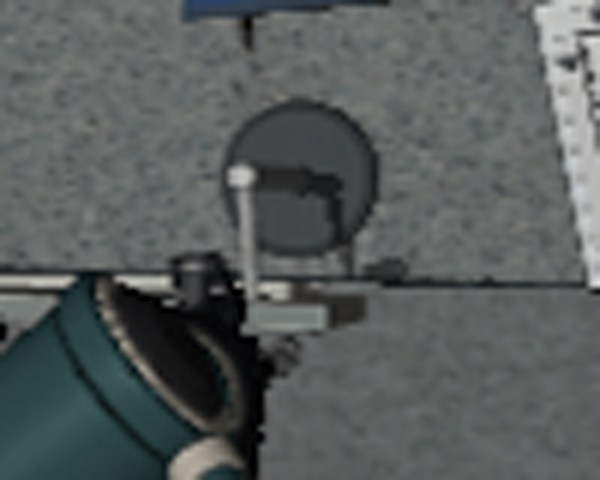

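```bash
python3 - <<'E'
from h import *
np.set_printoptions(precision=4,suppress=True)
print('ball',atz('top',159.9,228.9,.156),'pegend',atz('top',161.6,247.9,.158))
f=lambda p:((proj('side',p)-[215,160]+.5)*5)
print('eye',f((.3172,.2862,.166)),'foot',f((.320,.2862,.08)),'collar',f((.3185,.2862,.12)))
for p in((.350,.2945,.158),(.413,.3040,.15),(.413,.304,0.156),(.413,.304,0.012)):print(f(p))
b,_=cams.camera('side')
D=np.median([cams.camera('top')[1] for _ in range(3)],0);P=deproj('top',D)
k=P[(P[...,0]>.345)&(P[...,0]<.405)&(P[...,1]>.28)&(P[...,1]<.32)&(P[...,2]>.15)&(P[...,2]<.17)]
for x in(.35,.36,.37,.38,.39,.4):
    q=k[abs(k[:,0]-x)<.006];print(x,len(q),q.mean(0))
crop('side',235,200,300,275,10,'a6.png',b)
E
```

```text
ball [0.4121 0.3022 0.156 ] pegend [0.353  0.2934 0.158 ]
eye [326.5388 389.8477] foot [320.88   530.5808] collar [323.8098 466.1994]
[263.4966 397.3524]
[150.8724 394.2118]
[150.6052 384.3011]
[156.7515 612.2509]
0.35 8 [0.3531 0.2946 0.1596]
0.36 12 [0.3604 0.2955 0.1591]
0.37 11 [0.3693 0.2963 0.1584]
0.38 8 [0.379  0.2984 0.1571]
0.39 8 [0.3903 0.3006 0.1553]
0.4 9 [0.3993 0.3017 0.1539]
```

View pics/a6.png

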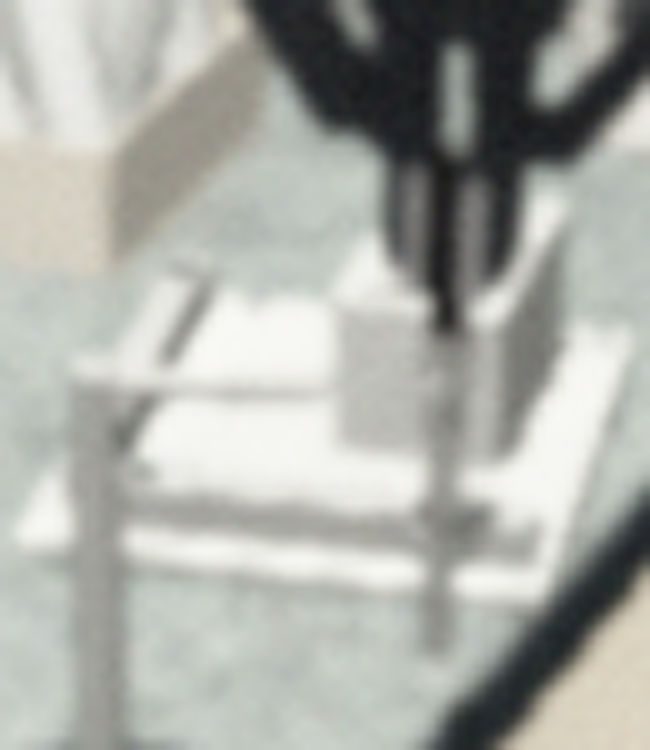

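The side crop shows the peg running from (243,237) to about (268,239) and the key hanging from the fingers, foot at (278.5,265.5). That is within 1 px of my prediction from the TCP. I'll stage, then thread.

```bash
python3 plan.py 0 0.3205 0.2895 0.2105 0.15 1
```

```text
now [0.3168 0.2842 0.2153] yaw 0.155 tilt [ 0.031 -0.004 -1.   ] F [ 0.1  0.4 -0.7] gap 0.0075 t 7.2
[0.0, 0.44, -0.47, 0.48, 0.005] per row mm 8.029720499739817
```

Emit:
{"fn": "jog_arm", "kwargs": {
  "moves": [0,0.4,-0.5,0.5,0.01,0,0,0,0,0]
}}

```text
t: 7.45
eef_pos: [0.3211, 0.2894, 0.2101]
tool_rot: [0.997, 0.071, 0.015, 0.003]
force: [-0.9, -0.3, -0.5]
finger_gap: 0.0072
```

```bash
python3 - <<'E'
from h import *
np.set_printoptions(precision=4,suppress=True)
p,_=cams.camera('side');crop('side',235,200,300,275,10,'a7.png',p)
for i in range(3): print(status.sense()['eef_pos']);cams.camera('side')
e=status.sense()['eef_pos']+np.array([.0015,0,-.05]);print(proj('side',e),(proj('side',e)-[235,200]+.5)*10)
E
python3 plan.py 0 0.384 0.299 0.203 0.15 4
```

```text
[0.321  0.2893 0.2103]
[0.3209 0.2894 0.2104]
[0.3209 0.2894 0.2105]
[277.4959 239.4317] [429.9591 399.3171]
now [0.3209 0.2894 0.2106] yaw 0.143 tilt [ 0.031 -0.003 -1.   ] F [ 0.  -0.  -0.2] gap 0.007 t 7.65
[0.0, 1.6, -0.01, 0.19, -0.002, 0.0, 1.6, -0.01, 0.19, -0.002, 0.0, 1.6, -0.01, 0.19, -0.002, 0.0, 1.6, -0.0, 0.19, -0.002] per row mm 16.078273803873607
```

View pics/a7.png

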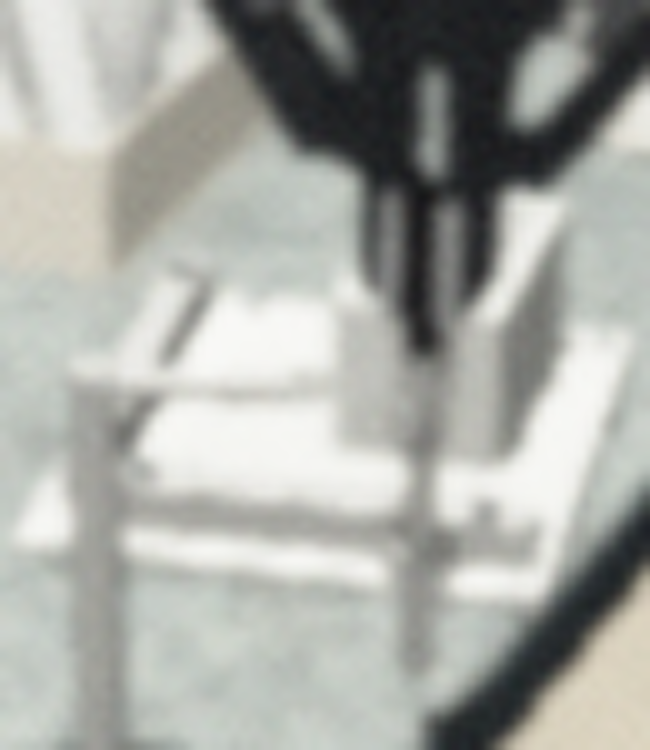

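Tab bottom is at crop row 350, so the eye centre is near row 398, level with the peg tip at about (330,392). Threading.

Emit:
{"fn": "jog_arm", "kwargs": {
  "moves": [0,1.6,0,0.2,0,0,1.6,0,0.2,0,0,1.6,0,0.2,0]
}}

```text
t: 8.02
eef_pos: [0.3714, 0.297, 0.2062]
tool_rot: [0.997, 0.072, 0.016, 0.002]
force: [-0.1, -0.2, 0.4]
finger_gap: 0.007
```

```bash
python3 - <<'E'
from h import *
np.set_printoptions(precision=4,suppress=True)
p,_=cams.camera('side');crop('side',225,190,300,275,9,'a8.png',p)
print(status.sense()['force'])
crop('top',120,200,220,280,6,'a8t.png')
E
python3 plan.py 0 0.384 0.299 0.203 0.15 1
```

```text
[ 1.8537  0.3028 -0.1314]
now [0.372  0.297  0.2062] yaw 0.143 tilt [ 0.033 -0.002 -0.999] F [-0.1  0.8 -0.3] gap 0.0072 t 8.125
[0.0, 1.22, -0.02, 0.32, -0.007] per row mm 12.573950599683453
```

View pics/a8.png

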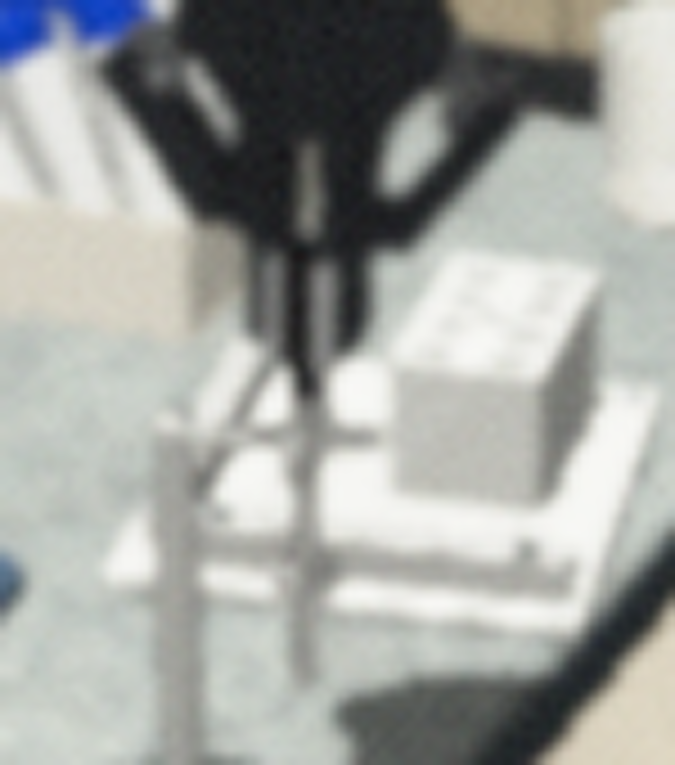

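View pics/a8t.png

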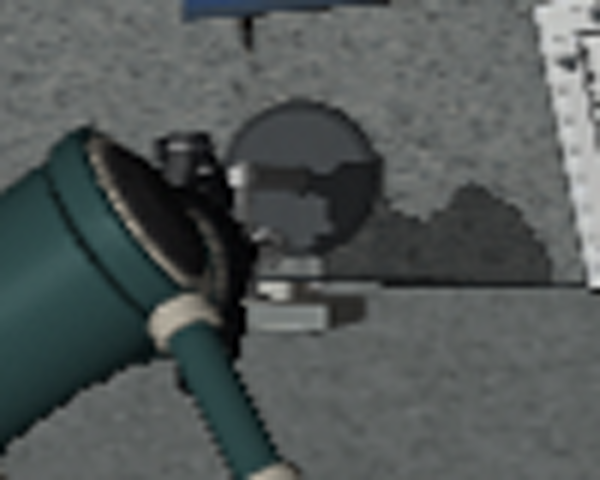

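The peg shows on both sides of the key shaft at crop row 436, so it is threaded. I'll go 1 cm further in and lower onto the peg.

Emit:
{"fn": "jog_arm", "kwargs": {
  "moves": [0,1.0,0,0.3,0,0,0,0,0.4,0]
}}

```text
t: 8.38
eef_pos: [0.3832, 0.2985, 0.1992]
tool_rot: [0.997, 0.071, 0.016, 0.002]
force: [-0.6, 0.2, -0.5]
finger_gap: 0.0075
```

```bash
python3 plan.py 0 0.383 0.299 0.197 0.15 1
```

```text
now [0.3832 0.2985 0.1992] yaw 0.143 tilt [ 0.033 -0.002 -0.999] F [-0.6  0.2 -0.5] gap 0.0075 t 8.375
[0.0, -0.01, -0.05, 0.22, -0.007] per row mm 2.213455827385528
```

Emit:
{"fn": "jog_arm", "kwargs": {
  "moves": [0,0,0,0.2,0,0,0,0,0.1,0]
}}

```text
t: 8.62
eef_pos: [0.3828, 0.2983, 0.1967]
tool_rot: [0.997, 0.071, 0.016, 0.003]
force: [-2.5, -1.3, 8.4]
finger_gap: 0.0073
```

```bash
python3 - <<'E'
from h import *
np.set_printoptions(precision=4,suppress=True)
p,_=cams.camera('side');crop('side',225,190,300,275,9,'a9.png',p)
F=[];
for i in range(4): F.append(status.sense()['force']);cams.camera('side')
print(np.mean(F,0),status.sense()['eef_pos'])
E
```

```text
[-1.6184 -1.6183  4.6719] [0.3828 0.2984 0.1968]
```

View pics/a9.png

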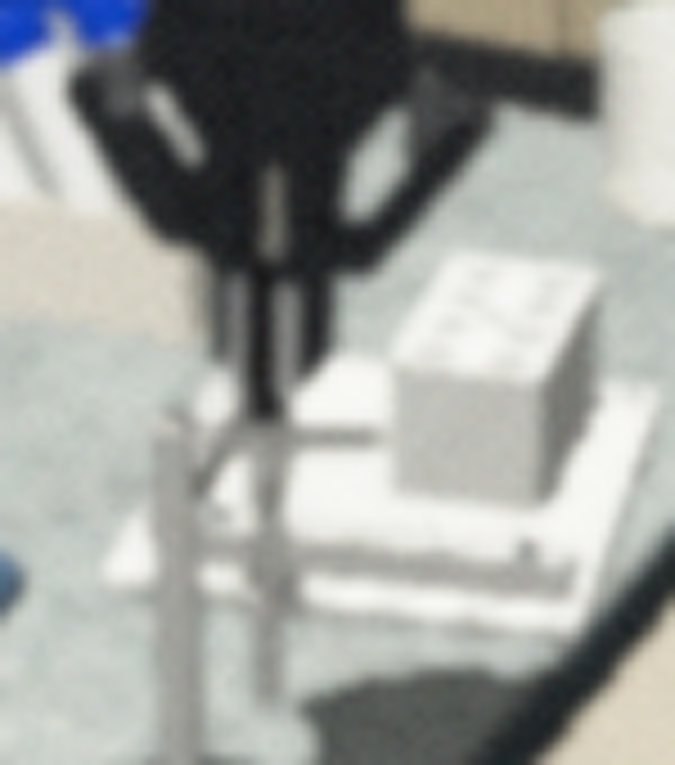

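Contact force is about 5–8 N upward, and the eye sits on the peg. Releasing.

Emit:
{"fn": "jog_arm", "kwargs": {
  "moves": [30,0,0,0,0,45,0,0,0,0,60,0,0,0,0,60,0,0,0,0]
}}

```text
t: 9.38
eef_pos: [0.382, 0.2984, 0.1963]
tool_rot: [0.997, 0.072, 0.016, 0.002]
force: [-1.4, -0.0, -0.0]
finger_gap: 0.0511
```

```bash
python3 plan.py 60 0.383 0.299 0.26 0.15 3; python3 - <<'E'
from h import *
p,_=cams.camera('side');crop('side',225,190,300,275,9,'a10.png',p)
E
```

```text
now [0.382  0.2984 0.1963] yaw 0.143 tilt [ 0.032 -0.003 -0.999] F [-1.4 -0.  -0. ] gap 0.0511 t 9.375
[60.0, 0.04, -0.02, -2.12, -0.002, 60.0, 0.04, -0.02, -2.12, -0.002, 60.0, 0.04, -0.02, -2.12, -0.002] per row mm 21.23245753444686
```

View pics/a10.png

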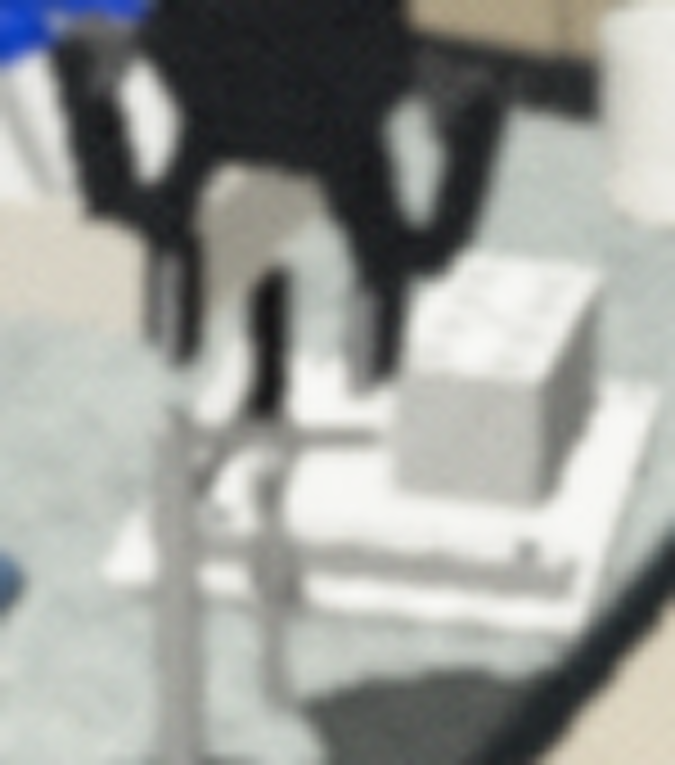

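The key hangs upright on the peg with the fingers clear on both sides. Retreating straight up.

Emit:
{"fn": "jog_arm", "kwargs": {
  "moves": [60,0,0,-1.5,0,60,0.1,0,-2.5,0,60,0.1,0,-3.0,0,60,0.1,0,-2.0,0]
}}

```text
t: 9.93
eef_pos: [0.3813, 0.2985, 0.2897]
tool_rot: [0.997, 0.072, 0.015, 0.003]
force: [-0.2, 0.3, -0.1]
finger_gap: 0.051
```

```bash
python3 plan.py 90 0.431 0.028 0.26 0.17 7; python3 - <<'E'
from h import *
p,_=cams.camera('side');crop('side',225,190,300,275,9,'a11.png',p)
E
```

```text
now [0.3813 0.2985 0.2897] yaw 0.143 tilt [ 0.03  -0.004 -1.   ] F [-0.2  0.3 -0.1] gap 0.051 t 9.925
[90.0, 0.15, 3.93, 0.42, -0.004, 90.0, 0.14, 3.93, 0.42, -0.004, 90.0, 0.12, 3.93, 0.42, -0.004, 90.0, 0.11, 3.93, 0.42, -0.004, 90.0, 0.09, 3.93, 0.42, -0.004, 90.0, 0.08, 3.93, 0.42, -0.004, 90.0, 0.06, 3.93, 0.42, -0.004] per row mm 39.51730027898825
```

View pics/a11.png

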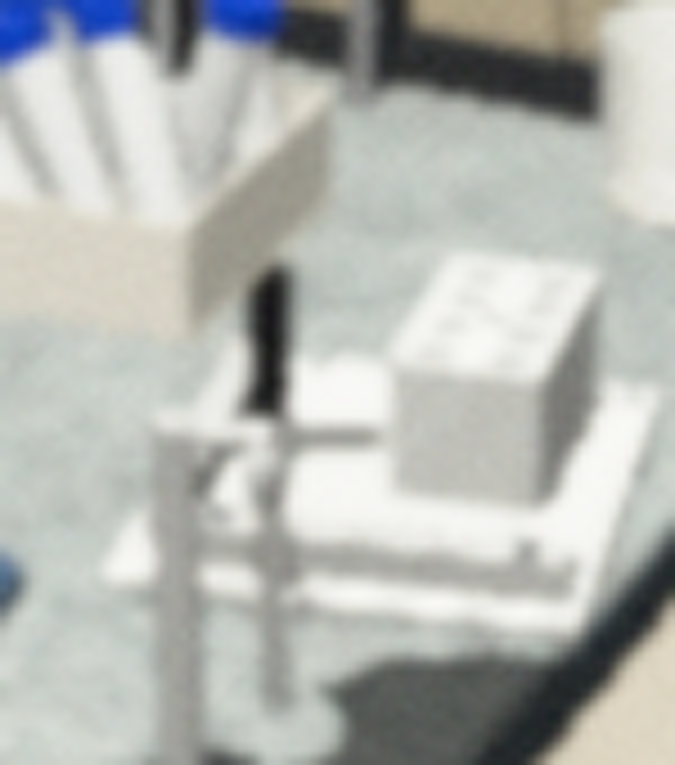

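The key hangs freely by its eye, untouched. Re-measuring block and plate from above while the view is clear.

```bash
python3 - <<'E'
from h import *
P=[];D=[]
for i in range(4):
    p,d=cams.camera('top');P.append(p);D.append(d)
p=np.mean(P,0).astype(np.uint8);cv2.imwrite('tp.png',p);np.save('td.npy',np.median(D,0))
crop('top',205,180,275,250,11,'b1.png',p)
E
```

```text
(no output)
```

View pics/b1.png

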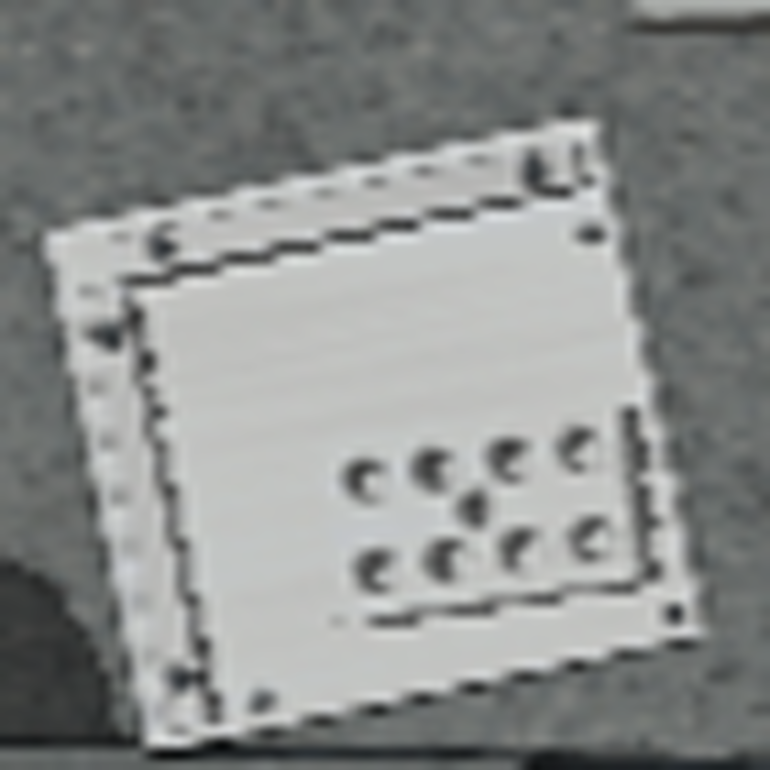

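```bash
python3 - <<'E'
from h import *
np.set_printoptions(precision=4,suppress=True)
o=lambda a:(np.array(a,float)+.5)/11-.5+[205,180]
w=o([(365,480),(433,470),(508,460),(578,450),(378,570),(447,560),(520,548),(592,538)])
Wl=np.array([atz('top',*x,.065) for x in w])[:,:2];c=Wl.mean(0)
dy=np.polyfit(np.tile([1.5,.5,-.5,-1.5],2),Wl,1)[0];dx=np.polyfit([.5]*4+[-.5]*4,Wl,1)[0]
print('block',c,'hole',atz('top',*o((473,510)),.065),'yaw',np.arctan2(-dy[0],dy[1]),np.arctan2(dx[1],dx[0]),np.linalg.norm(dy),np.linalg.norm(dx))
p=cv2.imread('tp.png');g=cv2.resize(p,None,fx=8,fy=8,interpolation=cv2.INTER_CUBIC)
g=cv2.cvtColor(g,cv2.COLOR_BGR2GRAY)[180*8:250*8,205*8:275*8]
m=(g>145).astype(np.uint8);m[:10*8,50*8:]=0
m=cv2.morphologyEx(m,cv2.MORPH_OPEN,np.ones((15,15)));
n,l,s,_=cv2.connectedComponentsWithStats(m);i=1+s[1:,4].argmax()
ct=max(cv2.findContours((l==i).astype(np.uint8),0,2)[0],key=len)
h=cv2.convexHull(ct)[:,0];q=(h+.5)/8-.5+[205,180]
W=np.array([atz('top',*x,.01) for x in q])[:,:2].astype(np.float32)
r=cv2.minAreaRect(W);B=cv2.boxPoints(r);print(r,B)
# far rail inner edge shadow line & left rail inner edge
far=o([(130,285),(595,180)]);lef=o([(130,290),(215,715)])
for nm,e in(('far',far),('left',lef)):
    E=np.array([atz('top',*x,.028) for x in e])[:,:2];print(nm,E,np.arctan2(*(E[1]-E[0])[::-1]))
E
python3 plan.py 90 0.431 0.028 0.26 0.17 7
```

```text
block [0.4311 0.0274] hole [0.4309 0.0288 0.065 ] yaw 0.1725742226518475 0.178924783719039 0.022029273131760223 0.027388168645837558
((0.44766488671302795, 0.04875216260552406), (0.14741170406341553, 0.1568596065044403), 13.664497375488281) [[ 0.3575  0.1076]
 [ 0.3946 -0.0449]
 [ 0.5378 -0.01  ]
 [ 0.5008  0.1424]]
far [[ 0.4989  0.1398]
 [ 0.5361 -0.0053]] -1.3199022706737722
left [[0.4973 0.1397]
 [0.3656 0.1083]] -2.9071289544313386
now [0.3805 0.2979 0.2865] yaw 0.143 tilt [ 0.027 -0.006 -1.   ] F [ 0.4  0.6 -0.8] gap 0.0512 t 10.175
[90.0, 0.16, 3.92, 0.38, -0.004, 90.0, 0.15, 3.92, 0.38, -0.004, 90.0, 0.13, 3.92, 0.38, -0.004, 90.0, 0.12, 3.92, 0.38, -0.004, 90.0, 0.1, 3.92, 0.38, -0.004, 90.0, 0.09, 3.92, 0.38, -0.004, 90.0, 0.07, 3.92, 0.38, -0.004] per row mm 39.40334808078984
```

The fitted inner plate area is 147.4 × 156.9 mm, against 147 × 157 expected, with its corner at (0.501,0.142) and yaw about 0.236. So home is about (0.484,0.091). The block is at (0.431,0.028), yaw 0.175. Moving over the block.

Emit:
{"fn": "jog_arm", "kwargs": {
  "moves": [100,0.1,3.9,0,0,100,0.1,3.9,0,0,100,0.1,3.9,0.4,0,100,0.1,3.9,0.4,-0.01,100,0.1,3.9,0.4,-0.01]
}}

```text
t: 10.8
eef_pos: [0.4109, 0.1013, 0.2692]
tool_rot: [0.996, 0.085, 0.008, 0.006]
force: [0.1, -0.1, 0.5]
finger_gap: 0.0855
```

```bash
python3 plan.py 100 0.4311 0.028 0.2 0.175 4
```

```text
now [0.4109 0.1013 0.2692] yaw 0.171 tilt [ 0.016 -0.01  -1.   ] F [ 0.1 -0.1  0.5] gap 0.0855 t 10.8
[100.0, 0.19, 1.89, 1.73, -0.001, 100.0, 0.18, 1.89, 1.73, -0.001, 100.0, 0.18, 1.89, 1.73, -0.001, 100.0, 0.18, 1.89, 1.73, -0.001] per row mm 25.706120493052893
```

Emit:
{"fn": "jog_arm", "kwargs": {
  "moves": [100,0.2,2.6,1.0,0,100,0.2,2.6,1.0,0,100,0.2,1.8,2.0,0,100,0.2,0.6,2.5,0]
}}

```text
t: 11.3
eef_pos: [0.4306, 0.022, 0.1997]
tool_rot: [0.997, 0.083, 0.005, 0.006]
force: [0.2, 0.2, -0.2]
finger_gap: 0.0855
```

```bash
python3 plan.py 100 0.4311 0.028 0.062 0.175 5; python3 - <<'E'
from h import *
p,_=cams.camera('side');crop('side',225,140,315,260,5,'c1.png',p)
E
```

```text
now [0.4306 0.022  0.1997] yaw 0.166 tilt [ 0.011 -0.011 -1.   ] F [ 0.2  0.2 -0.2] gap 0.0855 t 11.3
[100.0, 0.03, -0.12, 2.75, -0.002, 100.0, 0.03, -0.12, 2.75, -0.002, 100.0, 0.03, -0.12, 2.75, -0.002, 100.0, 0.03, -0.12, 2.75, -0.002, 100.0, 0.03, -0.12, 2.75, -0.002] per row mm 27.567312885367826
```

View pics/c1.png

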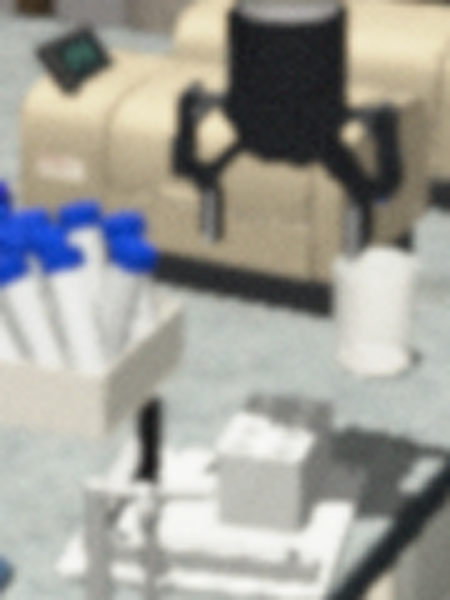

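Fingers open above the block, and the key hangs undisturbed. Descending to just above the block first.

Emit:
{"fn": "jog_arm", "kwargs": {
  "moves": [100,0,-0.2,2.7,0,100,0,-0.2,2.7,-0.01,100,0,-0.2,2.7,0,100,0,0,2.2,0]
}}

```text
t: 11.85
eef_pos: [0.4248, 0.0268, 0.0879]
tool_rot: [0.996, 0.088, -0.001, 0.006]
force: [-0.1, 0.1, -0.5]
finger_gap: 0.0854
```

```bash
python3 plan.py 100 0.4311 0.028 0.062 0.175 3; python3 - <<'E'
from h import *
p,_=cams.camera('side');crop('side',245,160,315,260,6,'c2.png',p)
E
```

```text
now [0.4248 0.0268 0.0879] yaw 0.176 tilt [-0.001 -0.011 -1.   ] F [-0.1  0.1 -0.5] gap 0.0854 t 11.85
[100.0, 0.21, -0.0, 0.86, 0.0, 100.0, 0.21, -0.0, 0.86, 0.0, 100.0, 0.21, -0.0, 0.86, 0.0] per row mm 8.911196142287602
```

View pics/c2.png

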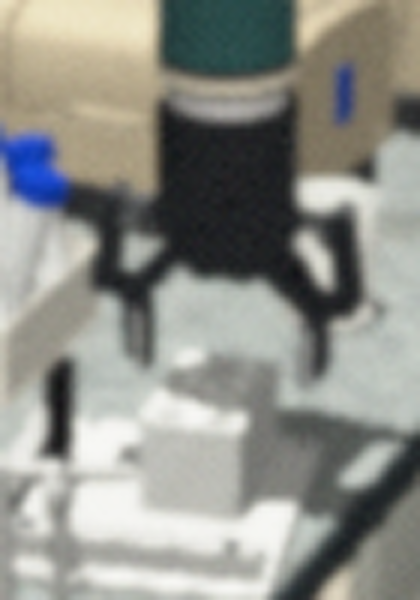

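The fingers straddle the block but sit about 6 mm too near the robot. Centring first, then descending.

Emit:
{"fn": "jog_arm", "kwargs": {
  "moves": [100,0.6,0,0,0,100,0.1,-0.1,1.2,0,100,0.1,0,1.2,0]
}}

```text
t: 12.28
eef_pos: [0.4314, 0.0294, 0.0614]
tool_rot: [0.996, 0.088, -0.003, 0.005]
force: [-0.3, 0.8, 0.2]
finger_gap: 0.0853
```

```bash
python3 plan.py 100 0.4311 0.028 0.060 0.175 1; python3 - <<'E'
from h import *
p,_=cams.camera('side');crop('side',245,160,315,260,6,'c3.png',p)
E
```

```text
now [0.4314 0.0294 0.0614] yaw 0.176 tilt [-0.004 -0.011 -1.   ] F [-0.3  0.8  0.2] gap 0.0853 t 12.275
[100.0, -0.05, 0.13, 0.14, 0.001] per row mm 1.989200988829968
```

View pics/c3.png

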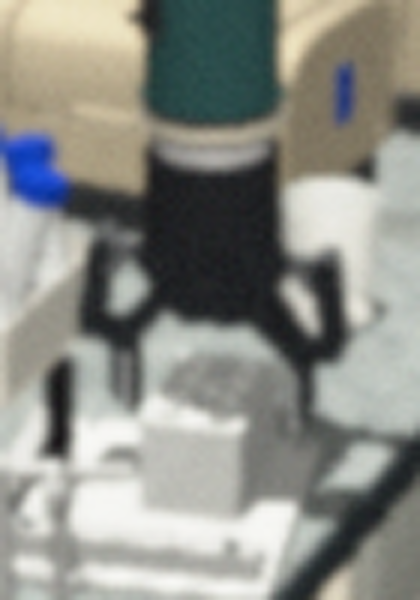

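The block is between the fingers, which reach about half its height. Closing.

Emit:
{"fn": "jog_arm", "kwargs": {
  "moves": [0,0,0,0,0,0,0,0,0,0,0,0,0,0,0,0,0,0,0,0]
}}

```text
t: 12.82
eef_pos: [0.4305, 0.0293, 0.0601]
tool_rot: [0.996, 0.088, -0.004, 0.005]
force: [0.4, 0.5, -2.0]
finger_gap: 0.0548
```

```bash
python3 plan.py 0 0.484 0.091 0.061 0.236 5
```

```text
now [0.4305 0.0293 0.0601] yaw 0.176 tilt [-0.006 -0.011 -1.   ] F [ 0.4  0.5 -2. ] gap 0.0548 t 12.825
[0.0, 1.27, -1.03, -0.02, -0.012, 0.0, 1.28, -1.01, -0.02, -0.012, 0.0, 1.29, -1.0, -0.02, -0.012, 0.0, 1.31, -0.98, -0.02, -0.012, 0.0, 1.32, -0.97, -0.02, -0.012] per row mm 16.327499852633064
```

Gripped at 54.8 mm. Sliding towards the corner, stopping about 6 mm short.

Emit:
{"fn": "jog_arm", "kwargs": {
  "moves": [0,1.1,-0.9,0,-0.012,0,1.2,-0.9,0,-0.012,0,1.2,-0.9,0,-0.012,0,1.2,-0.9,0,-0.012,0,1.0,-0.8,0,-0.012]
}}

```text
t: 13.45
eef_pos: [0.4815, 0.0872, 0.0601]
tool_rot: [0.993, 0.119, -0.003, 0.005]
force: [-0.5, -1.0, 1.8]
finger_gap: 0.0549
```

```bash
python3 plan.py 0 0.484 0.0925 0.061 0.236 1; python3 - <<'E'
from h import *
p,_=cams.camera('side');crop('side',225,160,315,270,6,'c4.png',p);p,_=cams.camera('top');crop('top',205,170,275,250,8,'c4t.png',p)
E
```

```text
now [0.4815 0.0872 0.0601] yaw 0.24 tilt [-0.005 -0.011 -1.   ] F [-0.5 -1.   1.8] gap 0.0549 t 13.45
[0.0, 0.37, -0.45, -0.09, 0.004] per row mm 5.92323299406337
```

View pics/c4.png

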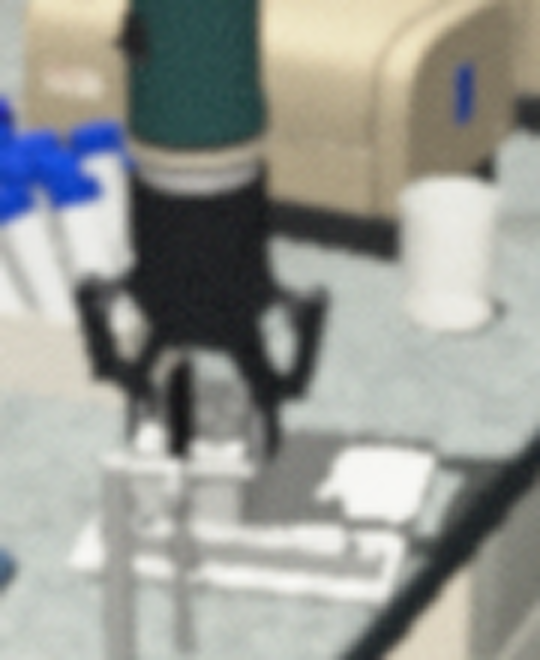

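View pics/c4t.png

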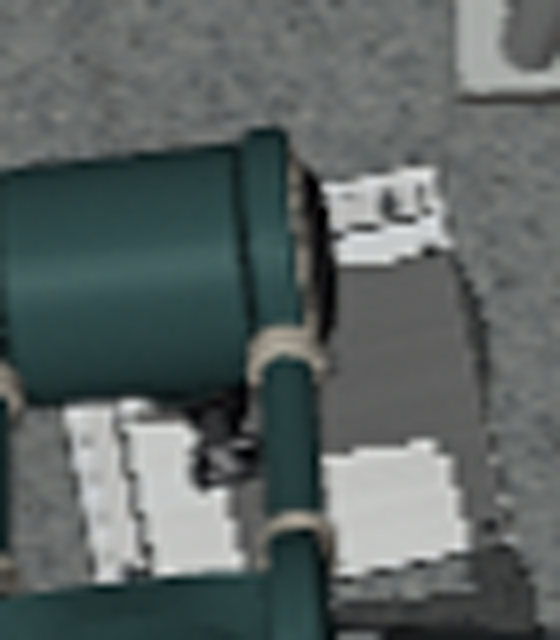

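The block is near the corner, seen behind the peg at side (262,240). Creeping +x into the far stop while watching the force.

Emit:
{"fn": "jog_arm", "kwargs": {
  "moves": [0,0.2,0,0,0,0,0.2,0,0,0]
}}

```text
t: 13.8
eef_pos: [0.4854, 0.0885, 0.0601]
tool_rot: [0.993, 0.12, -0.003, 0.005]
force: [-1.3, -0.3, 2.3]
finger_gap: 0.0552
```

Emit:
{"fn": "jog_arm", "kwargs": {
  "moves": [0,0.2,-0.2,0,0]
}}

```text
t: 13.92
eef_pos: [0.4866, 0.0905, 0.0601]
tool_rot: [0.993, 0.12, -0.003, 0.005]
force: [-3.1, -4.0, 7.6]
finger_gap: 0.0552
```

Emit:
{"fn": "jog_arm", "kwargs": {
  "moves": [0,0.2,-0.2,0,0]
}}

```text
t: 14.05
eef_pos: [0.4866, 0.0919, 0.0601]
tool_rot: [0.993, 0.119, -0.005, 0.006]
force: [-8.1, -6.3, 11.9]
finger_gap: 0.0551
```

Contact with the far stop at about 9 N. Now moving along it towards the left stop.

Emit:
{"fn": "jog_arm", "kwargs": {
  "moves": [0,0.1,-0.2,-0.05,0]
}}

```text
t: 14.18
eef_pos: [0.4862, 0.0936, 0.0603]
tool_rot: [0.993, 0.119, -0.006, 0.006]
force: [-0.9, -1.1, -2.4]
finger_gap: 0.0551
```

Emit:
{"fn": "jog_arm", "kwargs": {
  "moves": [0,0.1,-0.2,-0.05,0]
}}

```text
t: 14.3
eef_pos: [0.4861, 0.0941, 0.0604]
tool_rot: [0.993, 0.119, -0.007, 0.008]
force: [-0.2, -12.7, 1.8]
finger_gap: 0.0552
```

Emit:
{"fn": "jog_arm", "kwargs": {
  "moves": [0,0.1,-0.2,0,0]
}}

```text
t: 14.42
eef_pos: [0.4863, 0.0942, 0.0605]
tool_rot: [0.993, 0.119, -0.008, 0.01]
force: [-2.1, -13.2, 7.8]
finger_gap: 0.0546
```

```bash
cat > f.py <<'E'
from h import *
F=[]
for i in range(4):F.append(status.sense()['force']);cams.camera('side')
F=np.mean(F,0);ex=np.array([np.cos(.236),np.sin(.236)]);ey=np.array([-ex[1],ex[0]])
p=status.sense()['eef_pos'];q=p[:2]-np.array([.484,.091])
print('Fx %.1f Fy %.1f Fz %.1f'%(F[:2]@ex,F[:2]@ey,F[2]),'pos',p.round(4),'plate-rel home mm',(q@ex*1e3).round(1),(q@ey*1e3).round(1),'tau',np.round(status.sense()['wrist_torque'],2))
E
python3 f.py; python3 plan.py 0 .484 .0925 .06 .236 1
```

```text
Fx -4.9 Fy -10.9 Fz 5.9 pos [0.4862 0.0942 0.0604] plate-rel home mm 2.9 2.6 tau [-1.61  0.37 -0.36]
now [0.4862 0.0942 0.0604] yaw 0.238 tilt [-0.013 -0.02  -1.   ] F [ -3.1 -10.    5.5] gap 0.055 t 14.625
[0.0, -0.25, 0.11, 0.04, 0.002] per row mm 2.7913508959300026
```

Emit:
{"fn": "jog_arm", "kwargs": {
  "moves": [0,0.2,-0.15,0,0]
}}

```text
t: 14.75
eef_pos: [0.4864, 0.0942, 0.0605]
tool_rot: [0.993, 0.119, -0.01, 0.011]
force: [-7.6, -8.7, 10.9]
finger_gap: 0.0553
```

```bash
python3 f.py;python3 f.py; python3 plan.py 0 .484 .0925 .06 .236 1; python3 - <<'E'
from h import *
p,_=cams.camera('side');crop('side',225,190,300,275,9,'c5.png',p)
E
```

```text
Fx -8.2 Fy -7.8 Fz 10.0 pos [0.4864 0.0943 0.0605] plate-rel home mm 3.1 2.6 tau [-1.33  0.81 -0.47]
Fx -7.7 Fy -7.8 Fz 8.9 pos [0.4864 0.0942 0.0605] plate-rel home mm 3.1 2.6 tau [-1.28  0.82 -0.44]
now [0.4864 0.0942 0.0605] yaw 0.238 tilt [-0.016 -0.023 -1.   ] F [-6.8 -9.7  8.8] gap 0.0555 t 15.15
[0.0, -0.27, 0.11, 0.05, 0.002] per row mm 2.9761277158815065
```

View pics/c5.png

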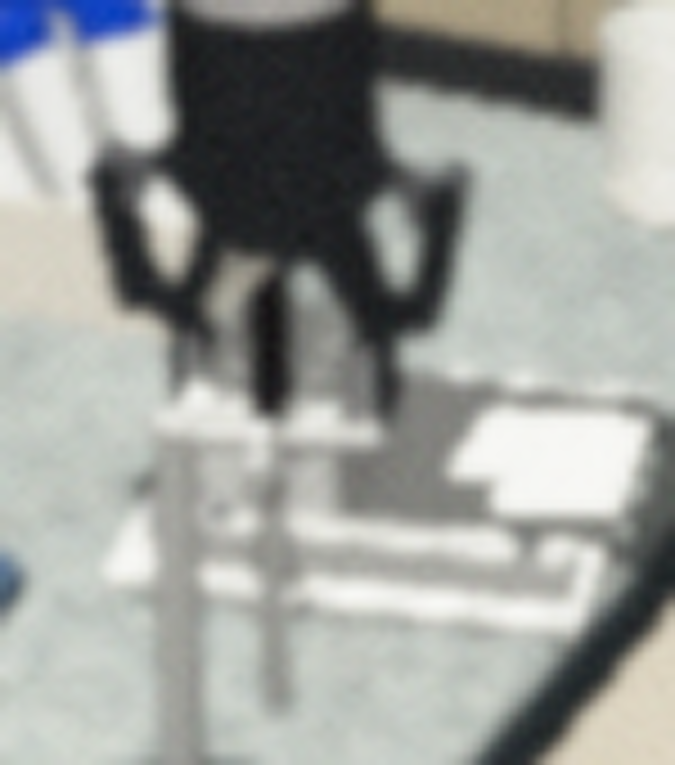

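The key hangs on the peg at crop (268,440), and the block stands in the corner behind it at about 8 N on each stop. One last flatness and position check from depth.

```bash
python3 - <<'E'
from h import *
np.set_printoptions(precision=4,suppress=True)
H=np.array([.4855,.092]);ex=np.array([np.cos(.236),np.sin(.236)]);ey=np.array([-ex[1],ex[0]])
for n in('side','top'):
    d=np.median([cams.camera(n)[1] for _ in range(4)],0);X=deproj(n,d)
    r=(X[...,:2]-H);a=r@ex;b=r@ey
    m=(abs(a)<.024)&(abs(b)<.044)&(X[...,2]>.055)&(X[...,2]<.075)
    A=np.c_[a[m],b[m],np.ones(m.sum())];z=X[...,2][m]
    if m.sum()>10:
        c=np.linalg.lstsq(A,z,rcond=None)[0];res=z-A@c;k=abs(res)<.004;c=np.linalg.lstsq(A[k],z[k],rcond=None)[0]
        print(n,m.sum(),'slopes',c[:2],'z',c[2],'std',res[k].std())
    # left face (b max) from side cam
    m=(abs(a)<.02)&(abs(b-.046)<.012)&(X[...,2]>.035)&(X[...,2]<.055)
    if m.sum()>5:print(n,'left face b',np.median(b[m]),m.sum())
    m=(X[...,0]>.36)&(X[...,0]<.41)&(X[...,1]>.27)&(X[...,1]<.33)&(X[...,2]>.165)&(X[...,2]<.22)
    if m.sum():print('tab',np.median(X[m],0),X[m].max(0))
E
python3 f.py
```

```text
side 110 slopes [-0.0277 -0.0087] z 0.06511606640953511 std 0.0014812162853190159
side left face b 0.044478097150976385 33
tab [0.3824 0.3035 0.1876] [0.3884 0.3087 0.2072]
top 11 slopes [0.1899 0.0245] z 0.06871616746323947 std 0.0012981632514497423
tab [0.3813 0.2978 0.2058] [0.3845 0.3078 0.2095]
Fx -7.7 Fy -8.6 Fz 8.5 pos [0.4864 0.0942 0.0605] plate-rel home mm 3.1 2.6 tau [-1.26  0.81 -0.42]
```

The top plane reads a slope of −0.028 in x, which is within noise but worth checking against the resting block in my first depth frame.

```bash
python3 - <<'E'
from h import *
np.set_printoptions(precision=4,suppress=True)
def fit(X,H,yaw,lab):
    ex=np.array([np.cos(yaw),np.sin(yaw)]);ey=np.array([-ex[1],ex[0]])
    r=X[...,:2]-H;a=r@ex;b=r@ey
    m=(abs(a)<.021)&(abs(b)<.040)&(X[...,2]>.057)&(X[...,2]<.073)
    A=np.c_[a[m],b[m],np.ones(m.sum())];z=X[...,2][m];k=np.ones(len(z),bool)
    for _ in range(5):
        c=np.linalg.lstsq(A[k],z[k],rcond=None)[0];res=z-A@c;k=abs(res)<.0025
    cov=np.linalg.inv(A[k].T@A[k])*res[k].var();print(lab,k.sum(),c,'se',np.sqrt(np.diag(cov)))
fit(deproj('side',np.load('side_d0.npy')),np.array([.431,.028]),.175,'start side')
fit(deproj('top',np.load('td.npy')),np.array([.431,.028]),.175,'start top')
d=np.median([cams.camera('side')[1] for _ in range(10)],0)
fit(deproj('side',d),np.array([.4855,.0925]),.236,'now')
print(status.sense()['t'])
E
```

```text
start side 82 [ 0.0107 -0.0059  0.0652] se [0.0121 0.0062 0.0001]
start top 172 [-0.0332 -0.0096  0.0646] se [0.0088 0.0042 0.0001]
now 62 [-0.0287 -0.0134  0.0652] se [0.0105 0.0058 0.0001]
16.3
```

The block leans about 0.02–0.03 rad with the tool, which built up a small tilt while pushing. I'll press down without side push, so the plate levels the block and tool, then push again.

Emit:
{"fn": "jog_arm", "kwargs": {
  "moves": [0,0,0,0.2,0,0,0,0,0.2,0]
}}

```text
t: 16.55
eef_pos: [0.4865, 0.094, 0.0603]
tool_rot: [0.993, 0.118, -0.01, 0.01]
force: [-9.0, -1.5, 19.6]
finger_gap: 0.0553
```

```bash
python3 f.py; python3 plan.py 0 .484 .0925 .06 .236 1
```

```text
Fx -9.0 Fy -0.0 Fz 18.3 pos [0.4865 0.0941 0.0604] plate-rel home mm 3.2 2.4 tau [ 0.03  1.14 -0.13]
now [0.4865 0.0941 0.0604] yaw 0.236 tilt [-0.017 -0.023 -1.   ] F [-7.9 -2.8 18. ] gap 0.0549 t 16.75
[0.0, -0.28, 0.09, 0.04, -0.0] per row mm 2.9752409519313336
```

Emit:
{"fn": "jog_arm", "kwargs": {
  "moves": [0,-0.2,0,0.1,0,0,-0.1,0,0.15,0]
}}

```text
t: 17.0
eef_pos: [0.486, 0.094, 0.0602]
tool_rot: [0.993, 0.117, -0.007, 0.01]
force: [-1.5, -1.5, 9.9]
finger_gap: 0.0552
```

```bash
python3 f.py; python3 plan.py 0 .484 .0925 .06 .236 1
```

```text
Fx -1.8 Fy -0.6 Fz 9.1 pos [0.4861 0.094  0.0603] plate-rel home mm 2.7 2.4 tau [0.14 0.19 0.07]
now [0.4861 0.094  0.0603] yaw 0.235 tilt [-0.012 -0.021 -1.   ] F [-1.9 -1.3  9.2] gap 0.055 t 17.2
[0.0, -0.24, 0.1, 0.03, -0.001] per row mm 2.589369091248415
```

```bash
cat > slope.py <<'E'
from h import *
np.set_printoptions(precision=4,suppress=True)
def fit(X,H,yaw,lab):
    ex=np.array([np.cos(yaw),np.sin(yaw)]);ey=np.array([-ex[1],ex[0]])
    r=X[...,:2]-H;a=r@ex;b=r@ey
    m=(abs(a)<.021)&(abs(b)<.040)&(X[...,2]>.057)&(X[...,2]<.073)
    A=np.c_[a[m],b[m],np.ones(m.sum())];z=X[...,2][m];k=np.ones(len(z),bool)
    for _ in range(5):
        c=np.linalg.lstsq(A[k],z[k],rcond=None)[0];res=z-A@c;k=abs(res)<.0025
    cov=np.linalg.inv(A[k].T@A[k])*res[k].var();print(lab,k.sum(),c,'se',np.sqrt(np.diag(cov)))
d=np.median([cams.camera('side')[1] for _ in range(10)],0)
fit(deproj('side',d),np.array([.4855,.0925]),.236,'now')
print(status.sense()['t'])
E
python3 slope.py
```

```text
now 62 [ 0.0012 -0.0033  0.0649] se [0.0087 0.0048 0.0001]
17.7
```

Level now (slope 0.001 ± 0.009). Re-applying the push on both stops with a light downward bias.

Emit:
{"fn": "jog_arm", "kwargs": {
  "moves": [0,0.15,-0.2,0.1,0]
}}

```text
t: 17.82
eef_pos: [0.4864, 0.0943, 0.0603]
tool_rot: [0.993, 0.118, -0.009, 0.012]
force: [-10.9, -17.1, 20.0]
finger_gap: 0.0554
```

```bash
python3 f.py; python3 plan.py 0 .484 .0925 .06 .236 1;python3 slope.py; python3 f.py
```

```text
Fx -11.2 Fy -10.5 Fz 17.3 pos [0.4864 0.0942 0.0603] plate-rel home mm 3.1 2.6 tau [-1.37  1.   -0.09]
now [0.4864 0.0942 0.0603] yaw 0.236 tilt [-0.014 -0.025 -1.   ] F [ -6.8 -10.5  17.1] gap 0.0549 t 18.025
[0.0, -0.27, 0.11, 0.03, 0.0] per row mm 2.9627688054276997
now 62 [-0.0212 -0.0098  0.065 ] se [0.0094 0.0051 0.0001]
18.525
Fx -9.3 Fy -9.2 Fz 15.9 pos [0.4864 0.0942 0.0603] plate-rel home mm 3.1 2.6 tau [-1.33  1.04 -0.03]
```

Emit:
{"fn": "jog_arm", "kwargs": {
  "moves": [0,0.08,-0.14,0.1,0]
}}

```text
t: 18.85
eef_pos: [0.4864, 0.0942, 0.0603]
tool_rot: [0.993, 0.118, -0.009, 0.013]
force: [-6.1, -7.7, 13.4]
finger_gap: 0.0549
```

```bash
python3 f.py; python3 plan.py 0 .484 .0925 .06 .236 1;python3 slope.py; python3 slope.py;python3 f.py; python3 - <<'E'
from h import *
p,_=cams.camera('side');crop('side',225,190,300,275,9,'c6.png',p)
E
```

```text
Fx -7.8 Fy -6.7 Fz 14.3 pos [0.4864 0.0942 0.0604] plate-rel home mm 3.1 2.6 tau [-0.86  0.82 -0.1 ]
now [0.4864 0.0942 0.0604] yaw 0.237 tilt [-0.015 -0.028 -1.   ] F [-5.7 -8.5 13.7] gap 0.0551 t 19.05
[0.0, -0.28, 0.11, 0.04, 0.001] per row mm 3.0233998990109905
now 60 [-0.0357 -0.0075  0.0651] se [0.0104 0.0058 0.0001]
19.55
now 62 [-0.0128 -0.0027  0.0652] se [0.0094 0.0057 0.0001]
20.05
Fx -8.1 Fy -6.9 Fz 14.4 pos [0.4864 0.0942 0.0604] plate-rel home mm 3.1 2.6 tau [-0.9   0.87 -0.06]
```

View pics/c6.png

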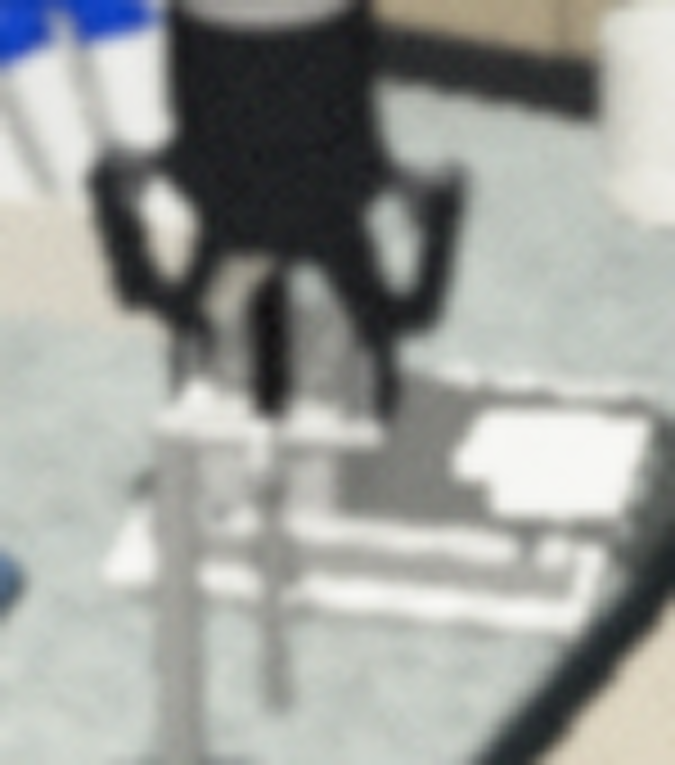

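Both stops are loaded at about 7–8 N and the key is still hanging. The slope readings scatter between −0.013 and −0.036, so I want more flatness margin. I'll drag the block back a little while pressing it flat, check the tool tilt, then re-seat it.

Emit:
{"fn": "jog_arm", "kwargs": {
  "moves": [0,-0.3,0.3,0.1,0,0,-0.3,0.3,0.2,0,0,-0.3,0.3,0.2,0]
}}

```text
t: 20.68
eef_pos: [0.4857, 0.0855, 0.06]
tool_rot: [0.993, 0.117, -0.002, 0.011]
force: [0.1, 2.5, 12.5]
finger_gap: 0.055
```

```bash
python3 f.py; python3 plan.py 0 .484 .0925 .06 .236 1
```

```text
Fx 0.5 Fy 1.6 Fz 10.4 pos [0.4857 0.0852 0.06  ] plate-rel home mm 0.3 -6.0 tau [ 0.48 -0.13  0.01]
now [0.4857 0.0852 0.06  ] yaw 0.235 tilt [-0.002 -0.022 -1.   ] F [-0.6  1.6  9.7] gap 0.0551 t 20.875
[0.0, 0.0, -0.75, 0.0, -0.001] per row mm 7.463911662490849
```

Emit:
{"fn": "jog_arm", "kwargs": {
  "moves": [0,0,0.4,0.2,0,0,0,0.4,0.25,0,0,0,0.4,0.25,0,0,0,0.4,0.25,0]
}}

```text
t: 21.38
eef_pos: [0.4908, 0.074, 0.06]
tool_rot: [0.993, 0.117, -0.003, 0.007]
force: [-10.7, 5.4, 26.0]
finger_gap: 0.0556
```

```bash
python3 f.py; python3 plan.py 0 .4863 .0935 .06 .236 4
```

```text
Fx -9.2 Fy 6.2 Fz 25.3 pos [0.4909 0.0737 0.06  ] plate-rel home mm 2.7 -18.4 tau [0.45 1.61 0.35]
now [0.4909 0.0737 0.06  ] yaw 0.235 tilt [-0.004 -0.016 -1.   ] F [-10.1   3.6  24.6] gap 0.055 t 21.575
[0.0, 0.0, -0.51, -0.0, -0.0, 0.0, 0.0, -0.51, -0.0, -0.0, 0.0, 0.0, -0.51, -0.0, -0.0, 0.0, 0.0, -0.51, -0.0, -0.0] per row mm 5.075631703837009
```

Emit:
{"fn": "jog_arm", "kwargs": {
  "moves": [0,-0.15,-0.4,0,0,0,-0.05,-0.5,0,0,0,0,-0.5,0,0,0,0,-0.4,0,0]
}}

```text
t: 22.08
eef_pos: [0.4853, 0.0914, 0.06]
tool_rot: [0.993, 0.118, -0.002, 0.008]
force: [-0.2, -1.7, 4.4]
finger_gap: 0.0553
```

```bash
python3 f.py; python3 plan.py 0 .4863 .0941 .06 .236 1
```

```text
Fx 0.1 Fy 0.3 Fz 4.4 pos [0.4853 0.0916 0.06  ] plate-rel home mm 1.4 0.3 tau [ 0.18  0.14 -0.05]
now [0.4853 0.0916 0.06  ] yaw 0.236 tilt [-0.002 -0.016 -1.   ] F [0.3 0.7 4.3] gap 0.055 t 22.275
[0.0, 0.16, -0.22, 0.0, -0.0] per row mm 2.6666594064330207
```

Emit:
{"fn": "jog_arm", "kwargs": {
  "moves": [0,0.15,-0.2,0,0,0,0.15,-0.2,0.05,0]
}}

```text
t: 22.52
eef_pos: [0.4861, 0.0941, 0.06]
tool_rot: [0.993, 0.118, -0.004, 0.01]
force: [-7.3, -14.9, 19.2]
finger_gap: 0.0545
```

```bash
python3 f.py; python3 plan.py 0 .4863 .0941 .06 .236 1;python3 slope.py
```

```text
Fx -8.5 Fy -9.0 Fz 15.4 pos [0.4861 0.094  0.06  ] plate-rel home mm 2.7 2.5 tau [-1.21  0.8   0.03]
now [0.4861 0.094  0.06  ] yaw 0.237 tilt [-0.005 -0.02  -1.   ] F [-4.9 -9.1 13.1] gap 0.0551 t 22.725
[0.0, 0.02, -0.0, 0.0, 0.001] per row mm 0.24521027395884665
now 67 [-0.007  -0.0069  0.0647] se [0.0087 0.005  0.0001]
23.225
```

Flat (slope −0.007 ± 0.009) and bearing about 8.5 and 9 N. One final row trades some of the downward force for a slightly firmer side push, in case plate friction carries part of it.

Emit:
{"fn": "jog_arm", "kwargs": {
  "moves": [0,0.2,-0.2,-0.03,0]
}}

```text
t: 23.35
eef_pos: [0.4862, 0.0942, 0.0602]
tool_rot: [0.993, 0.118, -0.005, 0.011]
force: [-2.4, -10.9, 6.8]
finger_gap: 0.0551
```

```bash
python3 f.py; python3 plan.py 0 .4863 .0941 .06 .236 1;python3 slope.py; python3 f.py;python3 - <<'E'
from h import *
p,_=cams.camera('side');crop('side',150,120,350,300,4,'fin.png',p)
E
```

```text
Fx -6.3 Fy -8.9 Fz 9.7 pos [0.4862 0.0942 0.0602] plate-rel home mm 2.9 2.6 tau [-1.37  0.55 -0.16]
now [0.4862 0.0942 0.0602] yaw 0.237 tilt [-0.008 -0.023 -1.   ] F [-4.5 -9.4  9.3] gap 0.055 t 23.55
[0.0, 0.01, 0.01, 0.02, 0.001] per row mm 0.26513329286463094
now 59 [-0.0128 -0.0081  0.0648] se [0.0094 0.0054 0.0001]
24.05
Fx -6.2 Fy -8.6 Fz 9.9 pos [0.4862 0.0942 0.0602] plate-rel home mm 2.9 2.6 tau [-1.31  0.55 -0.1 ]
```

View pics/fin.png

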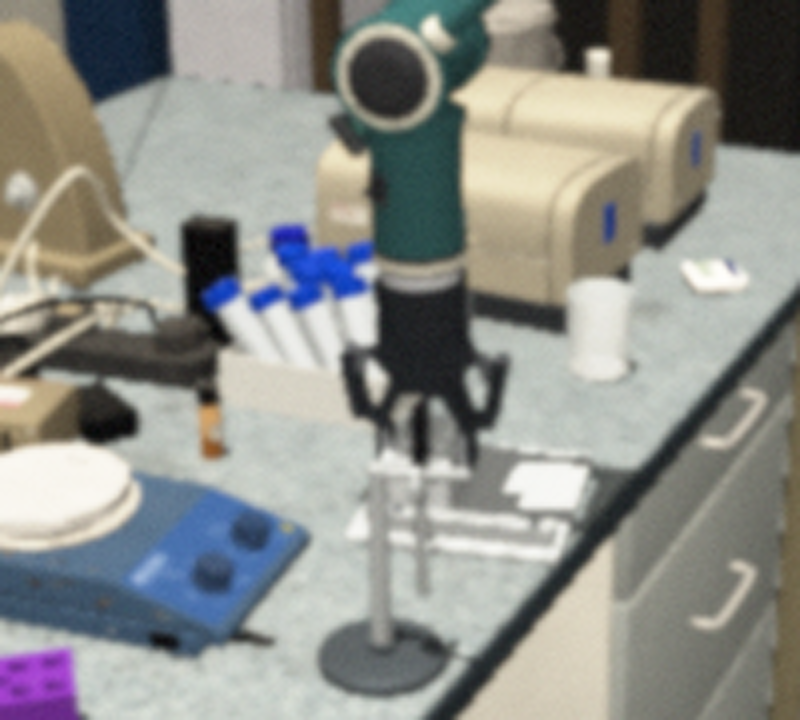

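Emit:
{"fn": "jog_arm", "kwargs": {
  "moves": [0,0.3,-0.2,0,0]
}}

```text
t: 24.42
eef_pos: [0.4864, 0.0942, 0.0603]
tool_rot: [0.993, 0.119, -0.009, 0.013]
force: [-9.9, -11.8, 18.5]
finger_gap: 0.0552
```

```bash
python3 f.py; python3 plan.py 0 .4863 .0941 .06 .236 1;python3 slope.py; python3 f.py
```

```text
Fx -10.3 Fy -8.9 Fz 15.9 pos [0.4864 0.0942 0.0603] plate-rel home mm 3.1 2.6 tau [-1.51  1.13 -0.11]
now [0.4864 0.0942 0.0603] yaw 0.238 tilt [-0.014 -0.028 -1.   ] F [ -8.5 -11.9  14.8] gap 0.0547 t 24.625
[0.0, -0.01, 0.01, 0.03, 0.002] per row mm 0.36688292428489366
now 63 [-0.0148 -0.0078  0.0651] se [0.0089 0.0048 0.0001]
25.125
Fx -10.1 Fy -8.4 Fz 15.2 pos [0.4864 0.0942 0.0603] plate-rel home mm 3.1 2.6 tau [-1.43  1.11 -0.17]
```

The push is about 10 N and 8.5 N, the slope about 0.017 rad (limit 0.04), and the pose is steady. Handing in.

```bash
python3 -c "
from workcell import bot
print(bot.hand_in())"
```

```text
the job is handed in; nothing more can be done
None
```

I drew the key out of the block, hung it by its eye on the stand's peg and let go of it. I then slid the block into the corner of the plate and handed the job in at about 25 s, still gripping it and pressing on both stops. `hand_in` gives no verdict, so the results below are my own last checks.

- **Key:** it hangs upright on the peg, untouched, in the last pictures. In depth its tab top is at about 0.207 m, as expected for a hung key.
- **Push:** wrist force was about 10 N towards the far stop and about 8.5 N towards the left stop, with about 15 N downwards. Plate friction may carry part of the side push, so the force on each stop itself could be a few newtons lower.
- **Block position:** its top is at z = 0.065 m, so it stands on the plate, and its yaw is 0.238 rad against 0.236 for the plate. The final TCP is about 3 mm beyond my camera estimate of home in both x and y. I attribute that to calibration and grip offset, because the contact forces show both stops were reached.
- **Block flatness:** after the first push the block leaned about 0.02–0.03 rad with the tool, so I dragged it back, pressed it flat and re-seated it. The last reading was 0.017 ± 0.01 rad (limit 0.04), but single readings scatter by about 0.01 rad. Two small push rows at the end brought the tool tilt back to (−0.014, −0.028), about where it was before I re-seated the block.
- **Bystanders:** the beaker, timer and vial look unmoved in the side picture; I judged this by eye, not by measuring.

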